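# Release the service cover of a press control desk

### The arm

A 7-joint arm with a two-finger parallel gripper is mounted at the origin on the work surface. World frame = base frame: x ahead of the robot, y to its left, z up, the work surface at z = 0. Lengths are in m, angles in rad, forces in N, time in s.
With the tool pointing down it reaches from about 0.425 to 1.025 m from the base axis. Payload 9.4 kg.
Tool frame: the origin (TCP) lies between the finger pads; the fingertips stand 22 mm ahead of it and the grasp point (between the pads) lies 3 mm ahead of it; z points along the fingers, y is the line along which they close (so a half turn about z gives the same grasp; the last joint's range is limited). The gripper opens to 93 mm and grips with 3 to 60 N. Pads are 15 mm wide; open, the fingers measure 128 mm over their backs; the gripper's body (75 mm by 188 mm) begins 65 mm behind the grasp point.
Start: joints at [-1.223, 0.599, -0.003, 1.599, 0.002, 0.943, -0.08], TCP at [0.299, 0.661, 0.241] pointing down, gripper open.
Joint ranges: [-2.57, 2.57], [-0.35, 1.97], [-1.29, 1.29], [0.11, 2.56], [-1.05, 4.19], [0.11, 1.86], [-2.63, 2.63]. Speed limits (rad/s): [2.22, 2.22, 3.01, 3.01, 3.14, 3.14, 3.14].

### API

Orientations are given as a rotation vector (axis times angle).
In Python, from rig import arm gives the robot as it stands.
- The arm moves only by the tool step_arm, never from a script. Its argument "rows" is a list of rows, each an object of numbers: "x", "y", "z": the shift along the tool's x, y, z scaled (see below); "ax", "ay", "az": the turn, a rotation vector about the tool's x, y, z scaled (see below); "fingers": the opening, from 0 (shut) to 1 (fully open). In form: [{"x": .., "y": .., "z": .., "ax": .., "ay": .., "az": .., "fingers": ..}, ...]. A call has exactly 5 rows; each row is the pose to reach, as a shift and turn from the pose commanded when the call began, along the tool's axes at that moment; what a row does not reach only later rows make up. The controller multiplies each number of a shift by 40 cm and each number of a turn by 2 rad. A row lasts 1/10 s, in which the tool goes at most 50 mm and 8.59 degrees, less where a joint would pass 70% of its speed; a pose out of reach is approached as far as the arm can. A call with a number of a shift or a turn outside -1 to 1 is refused whole. A call with a gripper value outside its range is refused whole. The fingers move at their own pace and stop on an object; "newtons" is the grip in N (left out, the last holds). Time passes only in rows, so rows that repeat a pose let the fingers close, or fill a call up. It gives the time, the measured TCP pose, the force, the opening and the grip force at its end, in the units of the state.
- arm.get_obs(): the state, without advancing time (a new reading comes with each control period).
- arm.get_image(name): name is "side" or "top" or "wrist"; returns (picture, depth): 420x560x3 uint8, red, green, blue; 420x560 float32, m along the optical axis (not along the pixel's ray), 0 where there is no reading.
- arm.camera_params(name): a dict with "camera_matrix" (3x3 intrinsics, pixels), "dist_coeffs" ([k1, k2, p1, p2, k3] as OpenCV has them; the pictures are not rectified), "extrinsics" (4x4, takes a point from world to camera coordinates); the wrist camera has in their place "hand_eye" (4x4, takes a point from camera to tool coordinates, whose origin is the TCP and whose axes are the flange's). Camera axes: x right, y down, z forward; pixel columns grow to the right and rows downward; lengths in m; the calibration is good to about 2 mm. A picture is of the moment at which its call begins: read the wrist's pose just before it. camera_params takes no time and is no camera call.
- arm.hand_in(): hands the job in; it is judged then, once.
The state is a dict: "time_s": time; "q": joint angles; "joint_vel": joint speeds; "joint_torque": joint torques, N m; "ee_pos": TCP position; "eef_rot": TCP orientation; "contact_force": force on the tool from outside, world axes, zero at the start; "moment": the same for the moment, N m; "width": finger opening in m; "gripper_force": force on a finger pad.
Only numpy, scipy, OpenCV 4.12 (cv2) and the standard library are available. Lean on these libraries where they do the work, as an engineer would, in place of code of your own. Each camera call takes 0.05 s, during which the arm holds its last target. There are 200 camera calls.

### The job

Take the screwdriver out of the tool stand and use its blade to turn both slotted fasteners on the control desk's sloping service cover a full quarter turn anticlockwise, so that the cover springs ajar. Then stand the screwdriver back in the same hole of the stand, and leave the other things on the bench where they are.

Things in the scene. Friction and masses are not known exactly. Their poses are not given: they have to be found in the camera images.
- desk: Grey sheet-steel control desk, fixed, 240 mm deep (x), 290 mm wide (y), 145 mm tall; origin at the centre of its underside, x from its low front (robot side) to its back, z up. The front wall is 70 mm tall; from its top edge the service cover rises at 26 degrees to a level ledge at 145 mm with two push buttons and an emergency stop up to 26 mm tall.
- cover (a joint): Hinge of the service cover, along its upper edge: 0 rad shut, grows as the lower edge lifts. A grey sheet, 170 mm up the slope, 286 mm wide, 0.5 kg, tilted 26 degrees when shut (faces up and towards the robot). A spring lifts it: once neither cam holds it, it rises by itself to about 0.18 rad and stays there; about 4 N at the fasteners pushes it shut again.
- cover_edge (a point): Middle of the cover's lower edge, on its outer face. x points up the slope to the hinge, y along the cover's width, z out of the face.
- cam_left (a joint): Turn of the left fastener (+y end of the cover), rad: 0 = locked, slot level across the cover; 1.571 = open, at its stop, slot pointing up the slope. Grows anticlockwise seen from outside. Starts within 0.12 of locked, turns stiffly (0.1 N m), stays where left; lets go of the cover at about 1.27. The blade has play in the slot: it must turn some 0.2 rad further than the cam.
- cam_right (a joint): The same for the right fastener (-y end of the cover).
- slot_left (a point): Centre of the left slot's floor, 30 mm up the slope from the cover's lower edge, 100 mm from its middle. x along the slot, z along the turning axis, out of the cover. Steel head 30 mm across, 8 mm high, in a steel bezel ring 9 mm high (33 mm inside, 41 outside). The slot runs right across, is 8 mm deep, 4.5 mm wide in its lower half, flaring to about 11 mm at the mouth.
- slot_right (a point): The same for the right fastener.
- screwdriver: Large flat-blade screwdriver, 193 mm long, 160 g, black but for the steel blade; origin at the middle of the blade's tip, z up to the handle's end, x along the blade's 16 mm width (2.5 mm thick). Bare blade 18 mm long, shaft 12 mm thick, round guard 40 mm wide at 90 to 98 mm, hexagonal handle from 98 to 193 mm, 28 mm across flats, which face 0, 60 and 120 degrees (and opposite) from x.
- guard (a point): The underside of the screwdriver's guard, on its axis, 90 mm from the tip; axes as the screwdriver's. At the start it rests on the stand's top plate, the screwdriver upright in its hole, handle up, turned to any side about its axis.
- stand: Dark steel tool stand, 180 mm long (x), 100 mm wide, 100 mm tall, fixed; origin at the centre of its underside. Its 5 mm top plate (upper face at 100 mm, open below) has two holes on its long centre line, 100 mm apart: the screwdriver's, 25 mm wide, 50 mm towards the stand's -x, and a small one with the T-handled key.
- stand_hole (a point): Centre of the screwdriver's hole, at the upper face of the stand's top plate.
- hex_key: T-handled hex key standing in the stand's other hole; its black crossbar, 74 mm long, lies 30 mm above the plate. Origin on the plate's upper face. Leave alone.
- cup_bin: Blue plastic bin 180 x 130 x 80 mm with three black ear cups that stick out up to 95 mm above the bench; origin at the centre of its underside. Leave alone.
- ear_cup: Loose black ear cup, 81 mm wide, 42 mm tall, lying on the bench; origin at the centre of its underside. Leave alone.
- tape_roll: Roll of brown packing tape, 104 mm wide, 48 mm tall, lying flat; origin at the centre of its underside. Leave alone.
Not all that is in view belongs to the job. Leave any white look-alike of the screwdriver alone.

How it is judged:
By the outcome, as a careful person would: the job done as asked, in the order asked, and still so for the second after the job is handed in, with the robot touching nothing.
It also fails if it takes over 69 s, if anything falls off the work surface, if the arm or the gripper's body presses on something with over 40 N, if the wrist force passes 120 N, or if a joint passes its speed limit or range.

## Working session

There is one attempt and no reset: what is moved stays moved. The work goes in short steps, Python scripts to look and compute and a tool call to move; the robot and the scene stay as the last step left them, time stands still between calls to the robot, and variables do not carry over. Pictures are saved under pics/ and viewed, at most 10 in all, crops included, and the job is handed in when it is done.

Besides the shell and the picture viewer there is one more tool, called after "Call:" as name([rows], argument=value, ...), one row to a line, values as JSON. step_arm: Moves the arm, as the interface text tells. Shifts and turns lie within -1 to 1; 1 stands for 40 cm of shift or 2 rad of turn. Its arguments: {"type":"object","properties":{"rows":{"type":"array"},"newtons":{"type":"number"}},"required":["rows"]}

```bash
ls; mkdir -p pics; python3 - <<'E'
from rig import arm
import cv2,numpy as np
np.set_printoptions(precision=4,suppress=True)
o=arm.get_obs();print(o)
for n in ["top","side"]:
    im,d=arm.get_image(n)
    cv2.imwrite(f"pics/{n}0.png",cv2.cvtColor(im,cv2.COLOR_RGB2BGR)); np.save(f"{n}0_d.npy",d)
for n in ["top","side","wrist"]:print(n,arm.camera_params(n))
E
```

```text
pics
{'time_s': 0.0, 'q': array([-1.2227,  0.6001, -0.0026,  1.6002,  0.0018,  0.9429, -0.0798]), 'joint_vel': array([-0.0003, -0.0019, -0.0009, -0.0009, -0.0006, -0.0005, -0.0011]), 'joint_torque': array([  0.    , -76.5061,   1.4971, -25.2346,  -0.0525,   0.017 ,
         0.0002]), 'ee_pos': array([0.2986, 0.6602, 0.2398]), 'eef_rot': array([-0.662 , -3.0709,  0.0024]), 'contact_force': array([-0.0959,  0.0783, -0.0111]), 'moment': array([0.0012, 0.0319, 0.0578]), 'gripper_force': 0.0, 'width': 0.09343370932712798}
top {'camera_matrix': array([[398.9887,   0.    , 280.0178],
       [  0.    , 398.9887, 217.8729],
       [  0.    ,   0.    ,   1.    ]]), 'dist_coeffs': array([-0.0642,  0.    ,  0.    ,  0.    ,  0.    ]), 'extrinsics': array([[-0.0235, -0.9997, -0.0082,  0.0743],
       [-0.99  ,  0.0244, -0.139 ,  0.5992],
       [ 0.1392,  0.0048, -0.9903,  0.9842],
       [ 0.    ,  0.    ,  0.    ,  1.    ]])}
side {'camera_matrix': array([[387.6298,   0.    , 280.1973],
       [  0.    , 387.6298, 207.3771],
       [  0.    ,   0.    ,   1.    ]]), 'dist_coeffs': array([-0.0196,  0.    ,  0.    ,  0.    ,  0.    ]), 'extrinsics': array([[ 0.8449, -0.5348, -0.0117, -0.4574],
       [-0.2824, -0.4273, -0.8589,  0.2722],
       [ 0.4544,  0.729 , -0.512 ,  0.7903],
       [ 0.    ,  0.    ,  0.    ,  1.    ]])}
wrist {'camera_matrix': array([[308.3903,   0.    , 278.9062],
       [  0.    , 308.3903, 210.566 ],
       [  0.    ,   0.    ,   1.    ]]), 'dist_coeffs': array([-0.0207,  0.    ,  0.    ,  0.    ,  0.    ]), 'hand_eye': array([[-0.0008, -0.9567, -0.2911,  0.0808],
       [ 1.    , -0.0006, -0.0006,  0.0001],
       [ 0.0004, -0.2911,  0.9567, -0.1445],
       [ 0.    ,  0.    ,  0.    ,  1.    ]])}
```

View pics/top0.png

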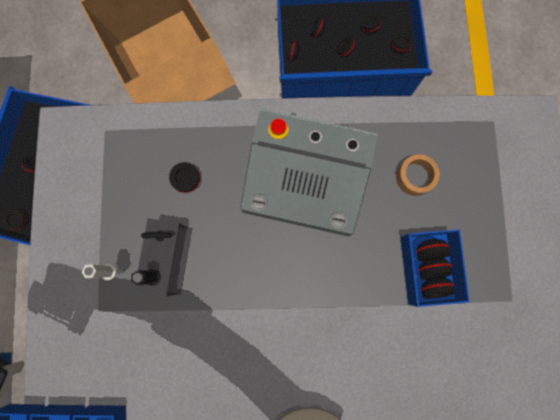

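View pics/side0.png

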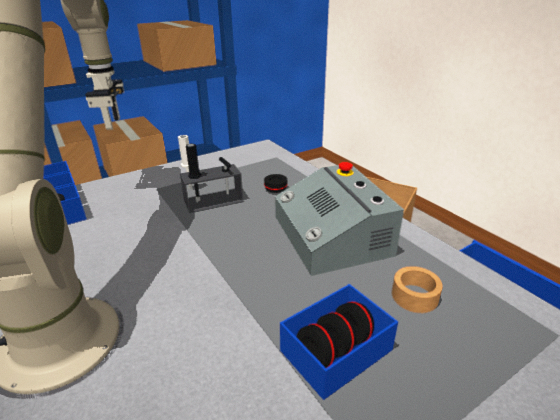

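The top view shows the black screwdriver near (145,278) in the stand, with its white look-alike at (100,271). The slots are near (259,202) and (338,219). Next I'll make an enlarged crop and take rough positions.

```bash
cat > h.py <<'E'
import cv2,numpy as np
from scipy.spatial.transform import Rotation as R
from rig import arm
np.set_printoptions(precision=4,suppress=True)
def T(o):
    M=np.eye(4);M[:3,:3]=R.from_rotvec(o["eef_rot"]).as_matrix();M[:3,3]=o["ee_pos"];return M
def cam(n,o=None):
    p=arm.camera_params(n)
    W=np.linalg.inv(p["extrinsics"]) if n!="wrist" else T(o)@p["hand_eye"]
    return p["camera_matrix"],p["dist_coeffs"],W
def ray(c,uv):
    K,D,W=c; x=cv2.undistortPoints(np.float64(uv).reshape(-1,1,2),K,D)[:,0]
    return np.c_[x,np.ones(len(x))]@W[:3,:3].T, W[:3,3]
def at_depth(c,uv,d): r,o=ray(c,uv); return o+r*np.reshape(d,(-1,1))
def at_z(c,uv,z): r,o=ray(c,uv); return o+r*((z-o[2])/r[:,2])[:,None]
def proj(c,P):
    K,D,W=c;E=np.linalg.inv(W);return cv2.projectPoints(np.float64(P).reshape(-1,1,3),cv2.Rodrigues(E[:3,:3])[0],E[:3,3],K,D)[0][:,0]
def cloud(c,d):
    v,u=np.mgrid[0:d.shape[0],0:d.shape[1]]
    return at_depth(c,np.c_[u.ravel(),v.ravel()],d.ravel()).reshape(*d.shape,3)
def snap(n,name):
    o=arm.get_obs();im,d=arm.get_image(n);cv2.imwrite(f"pics/{name}.png",im[:,:,::-1]);c=cam(n,o)
    np.savez(f"{name}.npz",im=im,d=d,K=c[0],D=c[1],W=c[2]);return im,d,c
def load(name): z=np.load(f"{name}.npz");return z["im"],z["d"],(z["K"],z["D"],z["W"])
def crop(im,u0,v0,w,h,s): return cv2.resize(im[v0:v0+h,u0:u0+w,::-1],None,fx=s,fy=s,interpolation=cv2.INTER_CUBIC)
E
python3 - <<'E'
from h import *
im=cv2.imread("pics/top0.png");d=np.load("top0_d.npy");c=cam("top")
P=cloud(c,d)
uv=[(259,202),(338,219),(148,277),(140,278),(100,271),(158,236),(185,178)]
for (u,v) in uv: print((u,v),P[v,u], np.median(d[v-1:v+2,u-1:u+2]))
# plate points
m=(abs(P[:,:,2]-0.1)<0.006); m[:,:120]=0;m[:,200:]=0
q=P[m][:,:2].astype(np.float32);print(len(q),cv2.minAreaRect(q))
m=(P[:,:,2]>0.17);m[:,:120]=0;m[:,200:]=0
print("handle",m.sum(),P[m].mean(0),P[m].max(0),P[m].min(0))
# desk
m=(P[:,:,2]>0.05);m[:,:225]=0;m[:,390:]=0;m[:105]=0;m[245:]=0
q=P[m][:,:2].astype(np.float32);print(cv2.minAreaRect(q))
a=crop(im[:,:,::-1],80,215,120,95,4);b=crop(im[:,:,::-1],235,105,150,135,3)
cv2.imwrite("pics/c1.png",np.hstack([cv2.copyMakeBorder(a[:,:350],0,25,0,0,cv2.BORDER_CONSTANT),b]))
E
```

```text
(259, 202) [0.6354 0.1107 0.0875] 0.9862588
(338, 219) [ 0.5881 -0.0826  0.0878] 0.9785272
(148, 277) [0.4572 0.3543 0.1761] 0.8752196
(140, 278) [0.4553 0.3634 0.201 ] 0.84776217
(100, 271) [0.4723 0.4681 0.167 ] 0.8867713
(158, 236) [0.5521 0.3467 0.1335] 0.9283777
(185, 178) [0.715  0.3091 0.033 ] 1.0530101
1964 ((0.5059924125671387, 0.3611171543598175), (0.08153866231441498, 0.18187756836414337), 79.99029541015625)
handle 357 [0.4572 0.2516 0.5133] [0.4728 0.384  1.0585] [0.4404 0.055  0.1707]
((0.6395149230957031, 0.006923109292984009), (0.2894937992095947, 0.37550151348114014), 75.75491333007812)
```

View pics/c1.png

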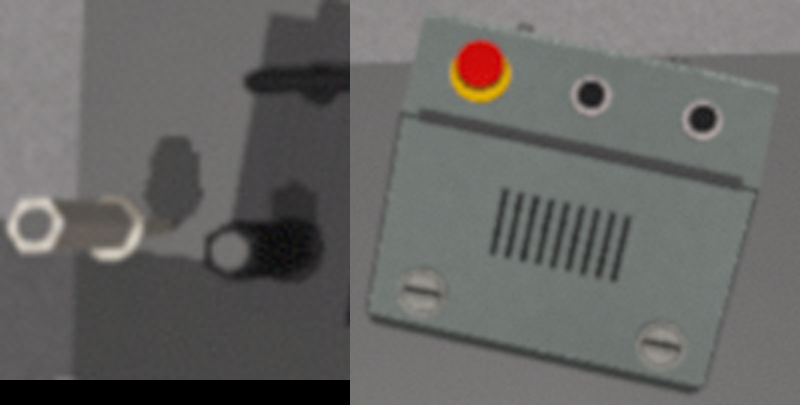

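The hexagon's flats face roughly ±x in the world frame, and the stand's long axis also runs along x. I'll go above the handle with the tool's y axis along +x and take a look from close by.

```bash
cat >> h.py <<'E'
def goal(p,y,z=(0,0,-1)):
    y=np.float64(y);z=np.float64(z);z/=np.linalg.norm(z);y=y-z*(y@z);y/=np.linalg.norm(y)
    M=np.eye(4);M[:3,:3]=np.c_[np.cross(y,z),y,z];M[:3,3]=p;return M
def delta(A,B):
    D=np.linalg.inv(A)@B;r=R.from_matrix(D[:3,:3]).as_rotvec()
    print("shift/.4",np.round(D[:3,3]/.4,4),"turn/2",np.round(r/2,4),"mm",np.round(D[:3,3]*1e3,1),"deg",np.round(np.degrees(r),1))
E
python3 - <<'E'
from h import *
im=cv2.imread("pics/top0.png");d=np.load("top0_d.npy");c=cam("top");P=cloud(c,d)
for (u0,u1) in((76,125),(125,170)):
    S=P[255:295,u0:u1].reshape(-1,3);S=S[(S[:,2]<.4)&(S[:,2]>.1)];zt=np.percentile(S[:,2],98);t=S[S[:,2]>zt-.006];print(zt,t.mean(0),t.min(0),t.max(0),len(t))
o=arm.get_obs();delta(T(o),goal([.457,.361,.324],[1,0,0]))
E
```

```text
0.1948404436464836 [0.4725 0.4827 0.1925] [0.4593 0.4677 0.1891] [0.4855 0.4984 0.1965] 132
0.20480341423538398 [0.4567 0.3687 0.2027] [0.4405 0.3538 0.199 ] [0.4725 0.384  0.2068] 154
shift/.4 [-0.6689 -0.5187 -0.2095] turn/2 [-0.0006  0.0005  0.573 ] mm [-267.6 -207.5  -83.8] deg [-0.1  0.1 65.7]
```

Call:
step_arm([
  {"x": -0.08,"y": -0.062,"z": -0.025,"az": 0.057},
  {"x": -0.16,"y": -0.124,"z": -0.05,"az": 0.114},
  {"x": -0.24,"y": -0.187,"z": -0.075,"az": 0.171},
  {"x": -0.32,"y": -0.25,"z": -0.1,"az": 0.228},
  {"x": -0.4,"y": -0.311,"z": -0.126,"az": 0.287},
])

```text
validation failed for argument at $.ro...
```

Call:
step_arm([
  {"x": -0.067,"y": -0.006,"z": -0.017,"az": 0.057},
  {"x": -0.135,"y": -0.012,"z": -0.034,"az": 0.114},
  {"x": -0.202,"y": -0.018,"z": -0.05,"az": 0.171},
  {"x": -0.27,"y": -0.024,"z": -0.067,"az": 0.228},
  {"x": -0.337,"y": -0.029,"z": -0.084,"az": 0.287,"fingers": 0.6},
])

```text
validation failed for argument at $.ro...
```

Call:
step_arm([
  {"x": -0.08,"y": -0.062,"z": -0.025,"ax": 0,"ay": 0,"az": 0.057,"fingers": 1},
  {"x": -0.16,"y": -0.124,"z": -0.05,"ax": 0,"ay": 0,"az": 0.114,"fingers": 1},
  {"x": -0.24,"y": -0.187,"z": -0.075,"ax": 0,"ay": 0,"az": 0.171,"fingers": 1},
  {"x": -0.32,"y": -0.25,"z": -0.1,"ax": 0,"ay": 0,"az": 0.228,"fingers": 1},
  {"x": -0.4,"y": -0.311,"z": -0.126,"ax": 0,"ay": 0,"az": 0.287,"fingers": 1},
])

```text
time_s: 0.6
ee_pos: [0.3937, 0.4795, 0.2911]
eef_rot: [-1.511, -2.754, 0.001]
contact_force: [0.2, 0.1, 0.6]
width: 0.093
gripper_force: 0.0
```

Call:
step_arm([
  {"x": -0.067,"y": -0.006,"z": -0.017,"ax": 0,"ay": 0,"az": 0.057,"fingers": 0.6},
  {"x": -0.135,"y": -0.012,"z": -0.034,"ax": 0,"ay": 0,"az": 0.114,"fingers": 0.6},
  {"x": -0.202,"y": -0.018,"z": -0.05,"ax": 0,"ay": 0,"az": 0.171,"fingers": 0.6},
  {"x": -0.27,"y": -0.024,"z": -0.067,"ax": 0,"ay": 0,"az": 0.228,"fingers": 0.6},
  {"x": -0.337,"y": -0.029,"z": -0.084,"ax": 0,"ay": 0,"az": 0.287,"fingers": 0.6},
])

```text
time_s: 1.1
ee_pos: [0.4568, 0.3604, 0.3247]
eef_rot: [-2.229, -2.214, 0.001]
contact_force: [-0.6, 0.8, 0.7]
width: 0.058
gripper_force: 0.0
```

```bash
python3 - <<'E'
from h import *
im,d,c=snap("wrist","w1")
print(arm.get_obs()["q"])
P=cloud(c,d)
m=(abs(P[:,:,2]-.203)<.008)&(abs(P[:,:,0]-.457)<.05)&(abs(P[:,:,1]-.366)<.05)
q=P[m];print(len(q),q.mean(0));h=cv2.convexHull(q[:,:2].astype(np.float32))
print(cv2.minEnclosingCircle(h))
# fit hexagon yaw by support widths
for a in range(0,60,5):
    n=np.array([np.cos(np.radians(a)),np.sin(np.radians(a))]);print(a,[round(float(np.ptp(h[:,0]@[np.cos(np.radians(a+k)),np.sin(np.radians(a+k))]))*1e3,1) for k in(0,60,120)])
m=(abs(P[:,:,2]-.1)<.006)&(P[:,:,1]<.43);print(cv2.minAreaRect(P[m][:,:2].astype(np.float32)))
ys,xs=np.where((abs(P[:,:,2]-.203)<.008)&(abs(P[:,:,1]-.366)<.05));u,v=int(xs.mean()),int(ys.mean());print(u,v)
cv2.imwrite("pics/w1c.png",crop(im,u-90,v-75,180,150,4))
E
```

```text
[-1.0123  0.3481  0.3493  1.8517 -0.1399  0.9651 -0.6216]
886 [0.4579 0.3706 0.2036]
((0.45766302943229675, 0.36964038014411926), 0.016102198511362076)
0 [31.8, 32.0, 31.9]
5 [31.6, 31.8, 31.6]
10 [31.2, 31.3, 31.0]
15 [30.5, 30.6, 30.3]
20 [29.6, 29.6, 29.4]
25 [28.5, 28.4, 28.3]
30 [28.9, 29.1, 28.4]
35 [30.0, 29.9, 29.3]
40 [30.9, 30.6, 30.2]
45 [31.5, 31.3, 31.0]
50 [31.9, 31.7, 31.5]
55 [32.1, 31.9, 31.8]
((0.5073760151863098, 0.3613230288028717), (0.0807301327586174, 0.18099379539489746), 80.3448486328125)
279 199
```

View pics/w1c.png

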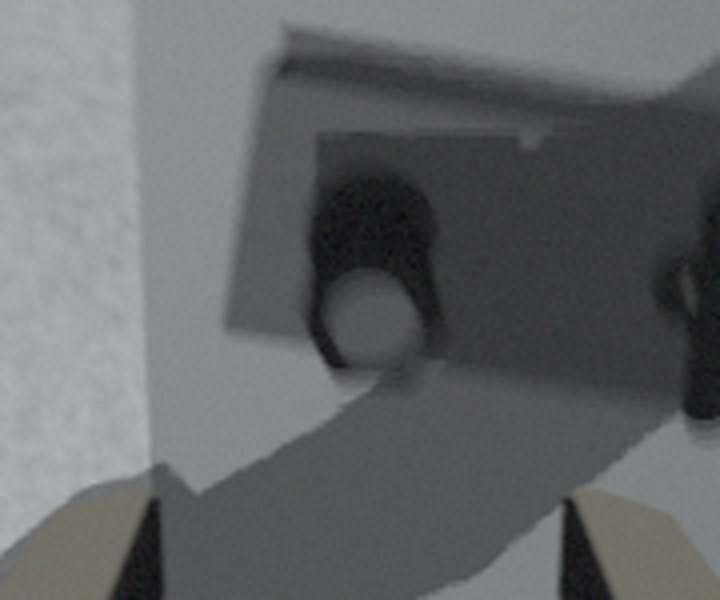

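The picture shows the handle's end at crop (372,318). Depth puts it at (0.4577, 0.370, 0.2035), with flats at about 27° mod 60. That matches the expected top height and the 28 mm width. I'll align, descend and grip.

Call:
step_arm([
  {"x": 0.008,"y": 0.001,"z": 0.06,"ax": 0,"ay": 0,"az": -0.06,"fingers": 0.6},
  {"x": 0.016,"y": 0.002,"z": 0.12,"ax": 0,"ay": 0,"az": -0.12,"fingers": 0.6},
  {"x": 0.024,"y": 0.002,"z": 0.18,"ax": 0,"ay": 0,"az": -0.18,"fingers": 0.6},
  {"x": 0.024,"y": 0.002,"z": 0.237,"ax": 0,"ay": 0,"az": -0.2356,"fingers": 0.6},
  {"x": 0.024,"y": 0.002,"z": 0.237,"ax": 0,"ay": 0,"az": -0.2356,"fingers": 0.6},
])

```text
time_s: 1.65
ee_pos: [0.456, 0.3703, 0.227]
eef_rot: [-1.64, -2.677, 0.008]
contact_force: [-1.1, -0.1, -0.3]
width: 0.0558
gripper_force: 0.0
```

Call:
step_arm([
  {"x": 0,"y": 0,"z": 0.05,"ax": 0,"ay": 0,"az": 0,"fingers": 0.6},
  {"x": 0,"y": 0,"z": 0.1,"ax": 0,"ay": 0,"az": 0,"fingers": 0.6},
  {"x": 0,"y": 0,"z": 0.15,"ax": 0,"ay": 0,"az": 0,"fingers": 0.6},
  {"x": 0,"y": 0,"z": 0.1875,"ax": 0,"ay": 0,"az": 0,"fingers": 0.6},
  {"x": 0,"y": 0,"z": 0.1875,"ax": 0,"ay": 0,"az": 0,"fingers": 0.6},
])

```text
time_s: 2.15
ee_pos: [0.4569, 0.3709, 0.1541]
eef_rot: [-1.648, -2.674, 0.004]
contact_force: [-0.9, -0.4, 0.7]
width: 0.0558
gripper_force: 0.0
```

Call:
step_arm([
  {"x": 0,"y": 0,"z": 0,"ax": 0,"ay": 0,"az": 0,"fingers": 0},
  {"x": 0,"y": 0,"z": 0,"ax": 0,"ay": 0,"az": 0,"fingers": 0},
  {"x": 0,"y": 0,"z": 0,"ax": 0,"ay": 0,"az": 0,"fingers": 0},
  {"x": 0,"y": 0,"z": 0,"ax": 0,"ay": 0,"az": 0,"fingers": 0},
  {"x": 0,"y": 0,"z": 0,"ax": 0,"ay": 0,"az": 0,"fingers": 0},
], newtons=50)

```text
time_s: 2.65
ee_pos: [0.4575, 0.3715, 0.1556]
eef_rot: [1.644, 2.677, 0.001]
contact_force: [-0.7, -0.6, 6.5]
width: 0.0271
gripper_force: 50.0
```

Call:
step_arm([
  {"x": 0,"y": 0,"z": -0.05,"ax": 0,"ay": 0,"az": 0,"fingers": 0},
  {"x": 0,"y": 0,"z": -0.15,"ax": 0,"ay": 0,"az": 0,"fingers": 0},
  {"x": 0,"y": 0,"z": -0.25,"ax": 0,"ay": 0,"az": 0,"fingers": 0},
  {"x": 0,"y": 0,"z": -0.35,"ax": 0,"ay": 0,"az": 0,"fingers": 0},
  {"x": 0,"y": 0,"z": -0.4,"ax": 0,"ay": 0,"az": 0,"fingers": 0},
])

```text
time_s: 3.15
ee_pos: [0.458, 0.3715, 0.3182]
eef_rot: [1.644, 2.676, 0.006]
contact_force: [0.1, -0.2, -2.6]
width: 0.0278
gripper_force: 50.0
```

```bash
python3 - <<'E'
from h import *
im,d,c=snap("wrist","w2"); o=arm.get_obs();M=T(o)
g=lambda x,y,z:(M@[x,y,z,1])[:3]
uv=proj(c,[g(0,0,.145)])[0];print("w tip",uv)
ims,ds,cs=snap("side","s2");us=proj(cs,[g(0,0,.145)])[0];print("s tip",us)
a=crop(im,int(uv[0])-35,int(uv[1])-40,70,70,6);b=crop(ims,int(us[0])-25,int(us[1])-40,60,70,6)
cv2.imwrite("pics/c2.png",np.hstack([a,b]))
print("crop origins",int(uv[0])-35,int(uv[1])-40,int(us[0])-25,int(us[1])-40)
print(arm.get_obs()["q"])
E
```

```text
w tip [279.9893 203.7087]
s tip [191.443  152.5428]
crop origins 244 163 166 112
[-0.9336  0.3578  0.2148  1.8411 -0.0926  0.9471 -0.2093]
```

View pics/c2.png

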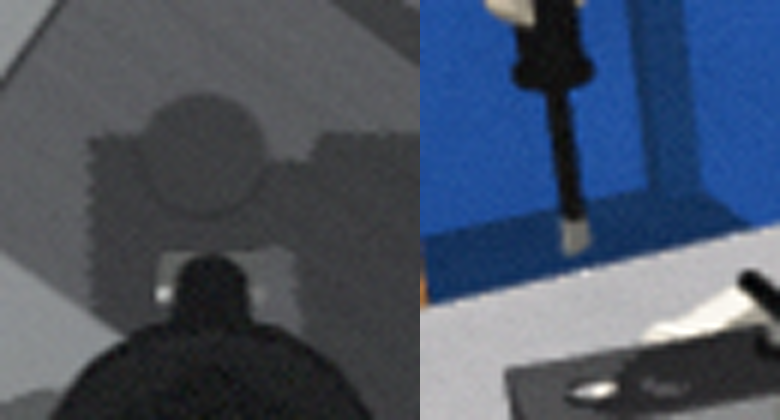

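The steel specks either side of the shaft in the wrist crop, at (163,293) and (262,293), show the blade running along the tool's y axis, centred. Next I'll compute the slot positions and the path to a hover above the left slot.

```bash
cat >> h.py <<'E'
def desk(SL,SR):
    yd=np.array([*(SL-SR)[:2],0]);yd/=np.linalg.norm(yd);xd=np.cross(yd,[0,0,1.]);s,c=np.sin(np.radians(26)),np.cos(np.radians(26))
    n=-s*xd+c*np.array([0,0,1.]);up=c*xd+s*np.array([0,0,1.]);return xd,yd,up,n
E
python3 - <<'E'
from h import *
c=cam("top");S=at_z(c,[(259,202.3),(338.7,220)],.086);print(S,np.linalg.norm(S[0]-S[1]))
S[:,2]=.0832;xd,yd,up,n=desk(*S);print("yaw",np.degrees(np.arctan2(xd[1],xd[0])),n)
np.save("S.npy",S)
A=T(arm.get_obs());G=goal(S[0]+n*(.145+.07),-yd,-n);V=goal(G[:3,3]+[0,0,.07],-yd);print("hover",G[:3,3])
p0=A[:3,3];a0=np.arctan2(A[1,1],A[0,1]);a1=np.arctan2(-yd[1],-yd[0]);print(np.degrees([a0,a1]))
cur=A
for k in(1,2,3):
    f=k/3;a=a0+(a1-a0)*f;B=goal(p0+(V[:3,3]-p0)*f,[np.cos(a),np.sin(a),0]);delta(cur,B);cur=B
delta(cur,G)
E
```

```text
[[ 0.6349  0.1108  0.086 ]
 [ 0.5858 -0.0845  0.086 ]] 0.20138876924638746
yaw -14.098878625846485 [-0.4252  0.1068  0.8988]
hover [0.5435 0.1338 0.2764]
[  26.8688 -104.0989]
shift/.4 [-0.209  -0.0262 -0.0244] turn/2 [ 0.002  -0.0018  0.381 ] mm [-83.6 -10.5  -9.8] deg [ 0.2 -0.2 43.7]
shift/.4 [-0.1694  0.1253 -0.0239] turn/2 [0.    0.    0.381] mm [-67.8  50.1  -9.6] deg [ 0.   0.  43.7]
shift/.4 [-0.0361  0.2076 -0.0239] turn/2 [0.    0.    0.381] mm [-14.4  83.   -9.6] deg [ 0.   0.  43.7]
shift/.4 [0.    0.    0.175] turn/2 [ 0.      0.2269 -0.    ] mm [ 0.  0. 70.] deg [ 0. 26. -0.]
```

Call:
step_arm([
  {"x": -0.042,"y": -0.005,"z": -0.005,"ax": 0,"ay": 0,"az": 0.074,"fingers": 0},
  {"x": -0.084,"y": -0.01,"z": -0.01,"ax": 0,"ay": 0,"az": 0.148,"fingers": 0},
  {"x": -0.125,"y": -0.016,"z": -0.015,"ax": 0,"ay": 0,"az": 0.222,"fingers": 0},
  {"x": -0.167,"y": -0.021,"z": -0.02,"ax": 0,"ay": 0,"az": 0.296,"fingers": 0},
  {"x": -0.209,"y": -0.026,"z": -0.024,"ax": 0,"ay": 0,"az": 0.37,"fingers": 0},
])

```text
time_s: 3.75
ee_pos: [0.4853, 0.291, 0.3227]
eef_rot: [2.506, 1.894, -0.004]
contact_force: [-0.3, -0.4, -1.2]
width: 0.0279
gripper_force: 50.0
```

Call:
step_arm([
  {"x": -0.034,"y": 0.025,"z": -0.005,"ax": 0,"ay": 0,"az": 0.074,"fingers": 0},
  {"x": -0.068,"y": 0.05,"z": -0.01,"ax": 0,"ay": 0,"az": 0.148,"fingers": 0},
  {"x": -0.102,"y": 0.075,"z": -0.015,"ax": 0,"ay": 0,"az": 0.222,"fingers": 0},
  {"x": -0.136,"y": 0.1,"z": -0.02,"ax": 0,"ay": 0,"az": 0.296,"fingers": 0},
  {"x": -0.17,"y": 0.125,"z": -0.024,"ax": 0,"ay": 0,"az": 0.37,"fingers": 0},
])

```text
time_s: 4.25
ee_pos: [0.5153, 0.2122, 0.3325]
eef_rot: [3.021, 0.859, -0.003]
contact_force: [0.3, -1.1, -2.9]
width: 0.0277
gripper_force: 50.0
```

Call:
step_arm([
  {"x": -0.007,"y": 0.042,"z": -0.005,"ax": 0,"ay": 0,"az": 0.074,"fingers": 0},
  {"x": -0.014,"y": 0.083,"z": -0.01,"ax": 0,"ay": 0,"az": 0.148,"fingers": 0},
  {"x": -0.022,"y": 0.125,"z": -0.015,"ax": 0,"ay": 0,"az": 0.222,"fingers": 0},
  {"x": -0.029,"y": 0.166,"z": -0.02,"ax": 0,"ay": 0,"az": 0.296,"fingers": 0},
  {"x": -0.036,"y": 0.207,"z": -0.024,"ax": 0,"ay": 0,"az": 0.37,"fingers": 0},
])

```text
time_s: 4.75
ee_pos: [0.5471, 0.1346, 0.3421]
eef_rot: [3.126, -0.292, -0.003]
contact_force: [0.3, -0.3, -2.0]
width: 0.0281
gripper_force: 50.0
```

Call:
step_arm([
  {"x": 0,"y": 0,"z": 0.035,"ax": 0,"ay": 0.06,"az": 0,"fingers": 0},
  {"x": 0,"y": 0,"z": 0.07,"ax": 0,"ay": 0.12,"az": 0,"fingers": 0},
  {"x": 0,"y": 0,"z": 0.11,"ax": 0,"ay": 0.18,"az": 0,"fingers": 0},
  {"x": 0,"y": 0,"z": 0.15,"ax": 0,"ay": 0.227,"az": 0,"fingers": 0},
  {"x": 0,"y": 0,"z": 0.175,"ax": 0,"ay": 0.227,"az": 0,"fingers": 0},
])

```text
time_s: 5.25
ee_pos: [0.5435, 0.1355, 0.2701]
eef_rot: [3.008, -0.267, 0.691]
contact_force: [-0.1, 0.3, -2.1]
width: 0.0278
gripper_force: 50.0
```

```bash
python3 - <<'E'
from h import *
o=arm.get_obs();im,d,c=snap("wrist","w3");S=np.load("S.npy");xd,yd,up,n=desk(*S);M=T(o)
print("q",o["q"]);print("tool z vs -n",M[:3,2],-n,"tool y vs -yd",M[:3,1],-yd)
P=cloud(c,d);m=(abs((P-S[0])@n)<.02)&(d>0)&((P-S[0])@up>.03)&((P-S[0])@up<.12)
q=P[m];ct=q.mean(0);_,_,vt=np.linalg.svd(q-ct,full_matrices=False);f=vt[2]*np.sign(vt[2][2]);print(len(q),"plane n",f,"tilt",np.degrees(np.arccos(f[2])),"az",np.degrees(np.arctan2(f[1],f[0])), "S offset from plane",(S-ct)@f)
print("proj slots",proj(c,S+n*.006),"tip",proj(c,[(M@[0,0,.145,1])[:3]]))
u,v=proj(c,S+n*.006)[0].astype(int);print(u-60,v-60)
cv2.imwrite("pics/c3.png",crop(im,u-60,v-60,120,110,5))
E
```

```text
q [-1.1811  0.3693  0.917   2.2667 -0.2535  0.254  -1.8713]
tool z vs -n [ 0.429  -0.0808 -0.8997] [ 0.4252 -0.1068 -0.8988] tool y vs -yd [-0.1768 -0.9842  0.0041] [-0.2436 -0.9699 -0.    ]
22206 plane n [-0.4221  0.1079  0.9001] tilt 25.82577844329337 az 165.65889748084888 S offset from plane [-0.0026 -0.003 ]
proj slots [[284.9631 188.1203]
 [458.5931 199.9395]] tip [[278.6837 204.6045]]
224 128
```

View pics/c3.png

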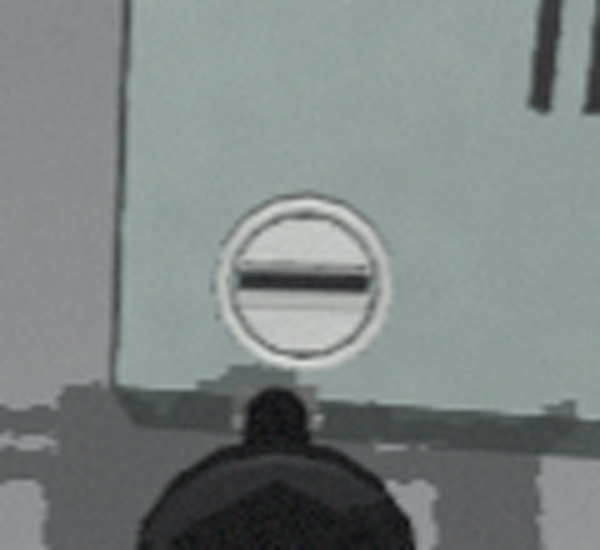

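The picture shows the left fastener's head at crop (304,286), i.e. pixel (284.8,185.2), with its slot almost level along the tool's y axis. The blade waits below it, centred. I'll compute the slot point on the measured cover plane.

```bash
cat > fix.py <<'E'
import sys
from h import *
# args: pic u v slotangle_deg(image, + = right end lower) height side
name,u,v,sa,hh=sys.argv[1],*map(float,sys.argv[2:6])
im,d,c=load(name);S=np.load("S.npy");xd,yd,up,n=desk(*S);P=cloud(c,d)
k=int(sys.argv[6]); m=(abs((P-S[k])@n)<.02)&(d>0)&((P-S[k])@up>.03)&((P-S[k])@up<.12)
q=P[m];ct=q.mean(0);f=np.linalg.svd(q-ct,full_matrices=False)[2][2];f*=np.sign(f[2])
b=np.radians(sa)
def hit(uv,h):
    r,o=ray(c,uv);return (o+r*(((ct+f*h-o)@f)/(r@f))[:,None])
X=hit([(u,v),(u-12*np.cos(b),v-12*np.sin(b)),(u+12*np.cos(b),v+12*np.sin(b))],.008)
Y=X[2]-X[1];Y/=np.linalg.norm(Y);s=X[0]-f*.008
print("slot floor",s,"n",f,"slot az",np.degrees(np.arctan2(Y[1],Y[0])),"desk az",np.degrees(np.arctan2(-yd[1],-yd[0])))
np.savez(f"slot{k}.npz",s=s,n=f,y=Y)
A=T(arm.get_obs());G=goal(s+f*(.1455+hh),Y,-f);print("goal",G[:3,3]);delta(A,G)
E
python3 fix.py w3 284.8 185.2 0.9 0.02 0
```

```text
slot floor [0.6377 0.1106 0.0874] n [-0.4221  0.1079  0.9001] slot az -101.42571801847731 desk az -104.0988786258465
goal [0.5679 0.1284 0.2364]
shift/.4 [0.0196 0.0068 0.1019] turn/2 [-0.0137  0.      0.0054] mm [ 7.9  2.7 40.8] deg [-1.6  0.   0.6]
```

Call:
step_arm([
  {"x": 0.006,"y": 0.002,"z": 0.02,"ax": -0.004,"ay": 0,"az": 0.001,"fingers": 0},
  {"x": 0.012,"y": 0.004,"z": 0.05,"ax": -0.008,"ay": 0,"az": 0.003,"fingers": 0},
  {"x": 0.02,"y": 0.007,"z": 0.08,"ax": -0.014,"ay": 0,"az": 0.0054,"fingers": 0},
  {"x": 0.02,"y": 0.007,"z": 0.1,"ax": -0.014,"ay": 0,"az": 0.0054,"fingers": 0},
  {"x": 0.02,"y": 0.007,"z": 0.102,"ax": -0.014,"ay": 0,"az": 0.0054,"fingers": 0},
])

```text
time_s: 5.8
ee_pos: [0.5724, 0.1273, 0.2397]
eef_rot: [2.983, -0.296, 0.685]
contact_force: [-0.9, -0.2, -2.1]
width: 0.028
gripper_force: 50.0
```

```bash
python3 - <<'E'
from h import *
im,d,c=snap("wrist","w4");o=arm.get_obs();s=np.load("slot0.npz");print(o["ee_pos"],o["eef_rot"],o["q"],o["joint_vel"]);A=T(o)
delta(A,goal(s["s"]+s["n"]*(.1455+.02),s["y"],-s["n"]))
for i in range(3): print(arm.get_obs()["ee_pos"])
u,v=proj(c,[s["s"]+s["n"]*.008])[0];print(u,v);u,v=int(u)-50,int(v)-45;print(u,v)
cv2.imwrite("pics/c4.png",crop(im,u,v,100,90,6))
E
```

```text
[0.5721 0.1273 0.2401] [ 2.9835 -0.2966  0.6854] [-1.0445  0.4402  0.8005  2.2426 -0.2997  0.2044 -1.842 ] [-0.0194 -0.0169  0.0196  0.0049  0.0062  0.0079 -0.0043]
shift/.4 [-0.0138 -0.0007  0.0034] turn/2 [-0.0008 -0.0018 -0.0024] mm [-5.5 -0.3  1.4] deg [-0.1 -0.2 -0.3]
[0.5721 0.1273 0.2401]
[0.5721 0.1273 0.2401]
[0.5721 0.1273 0.2401]
278.66592883967263 206.83281311250113
228 161
```

View pics/c4.png

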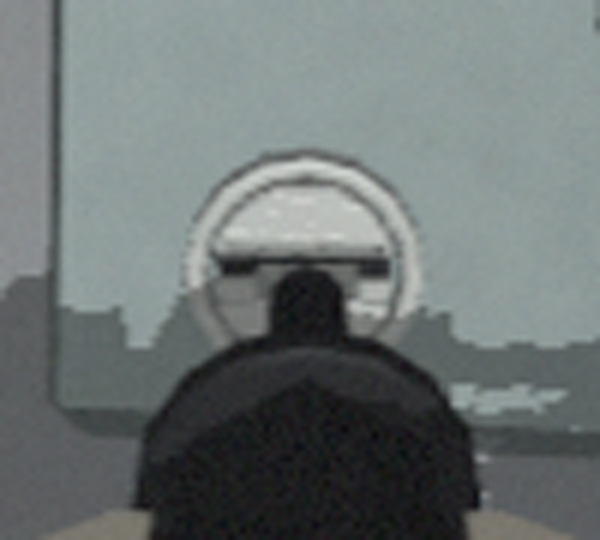

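The ring's centre is at crop (303,283), and the blade sits about 5.5 mm too far up the slope, which agrees with the measured TCP. I'll correct by -5.5 mm in x and lower the blade to the slot mouth.

Call:
step_arm([
  {"x": -0.007,"y": -0.001,"z": 0.0,"ax": 0,"ay": -0.002,"az": -0.002,"fingers": 0},
  {"x": -0.014,"y": -0.001,"z": 0.01,"ax": 0,"ay": -0.002,"az": -0.002,"fingers": 0},
  {"x": -0.014,"y": -0.001,"z": 0.022,"ax": 0,"ay": -0.002,"az": -0.002,"fingers": 0},
  {"x": -0.014,"y": -0.001,"z": 0.03,"ax": 0,"ay": -0.002,"az": -0.002,"fingers": 0},
  {"x": -0.014,"y": -0.001,"z": 0.03,"ax": 0,"ay": -0.002,"az": -0.002,"fingers": 0},
])

```text
time_s: 6.35
ee_pos: [0.5721, 0.1281, 0.2269]
eef_rot: [2.986, -0.29, 0.68]
contact_force: [0.8, -0.1, -2.2]
width: 0.0278
gripper_force: 50.0
```

Call:
step_arm([
  {"x": 0,"y": 0,"z": 0.003,"ax": 0,"ay": 0,"az": 0,"fingers": 0},
  {"x": 0,"y": 0,"z": 0.006,"ax": 0,"ay": 0,"az": 0,"fingers": 0},
  {"x": 0,"y": 0,"z": 0.009,"ax": 0,"ay": 0,"az": 0,"fingers": 0},
  {"x": 0,"y": 0,"z": 0.012,"ax": 0,"ay": 0,"az": 0,"fingers": 0},
  {"x": 0,"y": 0,"z": 0.012,"ax": 0,"ay": 0,"az": 0,"fingers": 0},
])

```text
time_s: 6.85
ee_pos: [0.5744, 0.1276, 0.223]
eef_rot: [2.986, -0.29, 0.681]
contact_force: [0.5, -0.5, -1.9]
width: 0.0275
gripper_force: 50.0
```

```bash
cat > st.py <<'E'
import sys
from h import *
k=int(sys.argv[1]);o=arm.get_obs();s=np.load(f"slot{k}.npz");A=T(o);tip=(A@[0,0,.1455,1])[:3]-s["s"];up=np.cross(s["y"],-s["n"])
print(o["time_s"],"tip rel slot mm up,y,n:",1e3*np.array([tip@up,tip@s["y"],tip@s["n"]]),"F tool",A[:3,:3].T@o["contact_force"],"Mtool",A[:3,:3].T@o["moment"],"q",o["q"])
y=A[:3,1];print("turn from start deg",np.degrees(np.arctan2(np.cross(s["y"],y)@s["n"],s["y"]@y)),"axis err deg",np.degrees(np.arccos(min(1,-A[:3,2]@s["n"]))))
E
python3 st.py 0
```

```text
6.85 tip rel slot mm up,y,n: [ 0.1142 -1.2373  5.0887] F tool [-0.3202  0.3827  1.9132] Mtool [ 0.0674 -0.6064 -0.0388] q [-0.9942  0.4611  0.7397  2.2521 -0.3185  0.1652 -1.8275]
turn from start deg -0.011766899312362872 axis err deg 0.16085949804217414
```

Call:
step_arm([
  {"x": 0,"y": 0.002,"z": 0.002,"ax": 0,"ay": 0,"az": 0,"fingers": 0},
  {"x": 0,"y": 0.003,"z": 0.004,"ax": 0,"ay": 0,"az": 0,"fingers": 0},
  {"x": 0,"y": 0.003,"z": 0.007,"ax": 0,"ay": 0,"az": 0,"fingers": 0},
  {"x": 0,"y": 0.003,"z": 0.01,"ax": 0,"ay": 0,"az": 0,"fingers": 0},
  {"x": 0,"y": 0.003,"z": 0.01,"ax": 0,"ay": 0,"az": 0,"fingers": 0},
])

```text
time_s: 7.35
ee_pos: [0.5763, 0.1259, 0.2196]
eef_rot: [2.985, -0.29, 0.682]
contact_force: [3.1, 0.2, -1.2]
width: 0.0278
gripper_force: 50.0
```

Call:
step_arm([
  {"x": 0,"y": 0,"z": 0.002,"ax": 0,"ay": 0,"az": 0,"fingers": 0},
  {"x": 0,"y": 0,"z": 0.004,"ax": 0,"ay": 0,"az": 0,"fingers": 0},
  {"x": 0,"y": 0,"z": 0.006,"ax": 0,"ay": 0,"az": 0,"fingers": 0},
  {"x": 0,"y": 0,"z": 0.008,"ax": 0,"ay": 0,"az": 0,"fingers": 0},
  {"x": 0,"y": 0,"z": 0.008,"ax": 0,"ay": 0,"az": 0,"fingers": 0},
])

```text
time_s: 7.85
ee_pos: [0.5772, 0.1256, 0.2175]
eef_rot: [2.987, -0.291, 0.682]
contact_force: [-7.8, 1.9, 19.6]
width: 0.0277
gripper_force: 50.0
```

```bash
python3 st.py 0
```

```text
7.85 tip rel slot mm up,y,n: [ 0.7239 -0.1235 -1.2717] F tool [  1.3008   0.1132 -21.108 ] Mtool [-0.4918  0.3411  0.0185] q [-0.9687  0.4678  0.7149  2.2534 -0.3258  0.1498 -1.8193]
turn from start deg -0.06781597577479687 axis err deg 0.23843693915805161
```

The blade is seated, with 21 N on the floor. Now I'll turn it anticlockwise.

Call:
step_arm([
  {"x": 0,"y": 0,"z": 0,"ax": 0,"ay": 0,"az": -0.03,"fingers": 0},
  {"x": 0,"y": 0,"z": 0,"ax": 0,"ay": 0,"az": -0.09,"fingers": 0},
  {"x": 0,"y": 0,"z": 0,"ax": 0,"ay": 0,"az": -0.15,"fingers": 0},
  {"x": 0,"y": 0,"z": 0,"ax": 0,"ay": 0,"az": -0.21,"fingers": 0},
  {"x": 0,"y": 0,"z": 0,"ax": 0,"ay": 0,"az": -0.27,"fingers": 0},
], newtons=60)

```text
time_s: 8.35
ee_pos: [0.5779, 0.1263, 0.2178]
eef_rot: [2.852, 0.506, 0.611]
contact_force: [-3.6, 2.7, 17.8]
width: 0.0275
gripper_force: 60.0
```

```bash
python3 st.py 0
```

```text
8.35 tip rel slot mm up,y,n: [ 1.5036 -1.14   -1.1952] F tool [  4.354    0.7274 -17.7913] Mtool [-0.114   0.643   0.1388] q [-0.9272  0.451   0.648   2.2505 -0.0669  0.1448 -1.5354]
turn from start deg 31.16094956266546 axis err deg 0.3279657435104514
```

Call:
step_arm([
  {"x": 0,"y": 0,"z": 0,"ax": 0,"ay": 0,"az": -0.06,"fingers": 0},
  {"x": 0,"y": 0,"z": 0,"ax": 0,"ay": 0,"az": -0.12,"fingers": 0},
  {"x": 0,"y": 0,"z": 0,"ax": 0,"ay": 0,"az": -0.18,"fingers": 0},
  {"x": 0,"y": 0,"z": 0,"ax": 0,"ay": 0,"az": -0.24,"fingers": 0},
  {"x": 0,"y": 0,"z": 0,"ax": 0,"ay": 0,"az": -0.3,"fingers": 0},
])

```text
time_s: 8.85
ee_pos: [0.5777, 0.127, 0.2176]
eef_rot: [2.493, 1.286, 0.488]
contact_force: [-4.6, 3.7, 15.7]
width: 0.0276
gripper_force: 60.0
```

```bash
python3 st.py 0
```

```text
8.85 tip rel slot mm up,y,n: [ 1.0461 -1.8528 -1.1767] F tool [  3.1016   0.9489 -16.4537] Mtool [0.11   0.8235 0.1521] q [-0.8758  0.434   0.5682  2.248   0.2172  0.1519 -1.2212]
turn from start deg 65.58762822675494 axis err deg 0.3529656924943684
```

Call:
step_arm([
  {"x": 0,"y": 0,"z": 0,"ax": 0,"ay": 0,"az": -0.06,"fingers": 0},
  {"x": 0,"y": 0,"z": 0,"ax": 0,"ay": 0,"az": -0.12,"fingers": 0},
  {"x": 0,"y": 0,"z": 0,"ax": 0,"ay": 0,"az": -0.18,"fingers": 0},
  {"x": 0,"y": 0,"z": 0,"ax": 0,"ay": 0,"az": -0.24,"fingers": 0},
  {"x": 0,"y": 0,"z": 0,"ax": 0,"ay": 0,"az": -0.29,"fingers": 0},
])

```text
time_s: 9.35
ee_pos: [0.5771, 0.1274, 0.2173]
eef_rot: [1.974, 1.901, 0.339]
contact_force: [-5.7, 4.6, 13.9]
width: 0.0278
gripper_force: 60.0
```

```bash
python3 st.py 0
```

```text
9.35 tip rel slot mm up,y,n: [ 0.2293 -2.1825 -1.1638] F tool [  3.0478   0.6702 -15.3749] Mtool [0.1817 1.1422 0.1564] q [-0.8122  0.4175  0.4734  2.2452  0.482   0.1728 -0.9079]
turn from start deg 98.8553934672433 axis err deg 0.34981862696554006
```

Call:
step_arm([
  {"x": 0,"y": 0,"z": 0,"ax": 0,"ay": 0,"az": -0.015,"fingers": 0},
  {"x": 0,"y": 0,"z": 0,"ax": 0,"ay": 0,"az": -0.03,"fingers": 0},
  {"x": 0,"y": 0,"z": 0,"ax": 0,"ay": 0,"az": -0.045,"fingers": 0},
  {"x": 0,"y": 0,"z": 0,"ax": 0,"ay": 0,"az": -0.05,"fingers": 0},
  {"x": 0,"y": 0,"z": 0,"ax": 0,"ay": 0,"az": -0.05,"fingers": 0},
])

```text
time_s: 9.85
ee_pos: [0.577, 0.1274, 0.2173]
eef_rot: [1.876, 1.987, 0.312]
contact_force: [-6.3, 5.3, 14.1]
width: 0.0279
gripper_force: 60.0
```

```bash
python3 st.py 0
```

```text
9.85 tip rel slot mm up,y,n: [ 0.1088 -2.2059 -1.1595] F tool [  3.6212   0.5969 -15.9138] Mtool [0.0306 1.1556 0.3496] q [-0.7995  0.4147  0.4549  2.2447  0.5232  0.1778 -0.8544]
turn from start deg 104.29959389602809 axis err deg 0.35376282002327075
```

The moment jumped to 0.35 N m, so the cam is at its stop. I'll relax the twist, withdraw, and plan the right side.

Call:
step_arm([
  {"x": 0,"y": 0,"z": 0,"ax": 0,"ay": 0,"az": 0.04,"fingers": 0},
  {"x": 0,"y": 0,"z": 0,"ax": 0,"ay": 0,"az": 0.07,"fingers": 0},
  {"x": 0,"y": 0,"z": -0.02,"ax": 0,"ay": 0,"az": 0.07,"fingers": 0},
  {"x": 0,"y": 0,"z": -0.08,"ax": 0,"ay": 0,"az": 0.07,"fingers": 0},
  {"x": 0,"y": 0,"z": -0.17,"ax": 0,"ay": 0,"az": 0.07,"fingers": 0},
])

```text
time_s: 10.35
ee_pos: [0.546, 0.1315, 0.2762]
eef_rot: [2.02, 1.859, 0.336]
contact_force: [-0.3, 0.7, -1.1]
width: 0.0277
gripper_force: 60.0
```

```bash
python3 st.py 0; python3 - <<'E'
from h import *
im,d,c=snap("wrist","w5")
s=np.load("slot0.npz");f=s["n"];Z=np.array([0,0,1.])
yd=np.cross(Z,np.cross(f,Z));yd=np.cross(Z,-f);yd/=np.linalg.norm(yd);
if yd[1]<0: yd=-yd
sr=s["s"]-.2*yd;print("yd",yd,"sr est",sr,"top est",np.load("S.npy")[1])
A=T(arm.get_obs());G=goal(sr+f*(.1455+.07),-yd,-f)
r=R.from_matrix(A[:3,:3].T@G[:3,:3]).as_rotvec();cur=A
for k in(1,2,3):
    B=np.eye(4);B[:3,:3]=A[:3,:3]@R.from_rotvec(r*k/3).as_matrix();B[:3,3]=A[:3,3]+(G-A)[:3,3]*k/3;delta(cur,B);cur=B
E
```

```text
10.35 tip rel slot mm up,y,n: [-3.1822  2.6903 65.3784] F tool [ 0.788  -0.7576  0.7889] Mtool [0.6139 0.099  0.002 ] q [-0.8913  0.2817  0.4868  2.2303  0.461   0.3477 -0.9369]
turn from start deg 96.3917953984325 axis err deg 0.3036469721714265
yd [ 0.2477  0.9688 -0.    ] sr est [ 0.5882 -0.0832  0.0874] top est [ 0.5858 -0.0845  0.0832]
shift/.4 [-0.1628 -0.0266 -0.0003] turn/2 [-0.0004 -0.      0.2894] mm [-65.1 -10.6  -0.1] deg [-0.  -0.  33.2]
shift/.4 [-0.1508  0.0668 -0.0003] turn/2 [-0.0004 -0.      0.2894] mm [-60.3  26.7  -0.1] deg [-0.  -0.  33.2]
shift/.4 [-0.0897  0.1384 -0.0002] turn/2 [-0.0004 -0.      0.2894] mm [-35.9  55.4  -0.1] deg [-0.  -0.  33.2]
```

Call:
step_arm([
  {"x": -0.033,"y": -0.005,"z": 0,"ax": 0,"ay": 0,"az": 0.058,"fingers": 0},
  {"x": -0.065,"y": -0.011,"z": 0,"ax": 0,"ay": 0,"az": 0.116,"fingers": 0},
  {"x": -0.098,"y": -0.016,"z": 0,"ax": 0,"ay": 0,"az": 0.174,"fingers": 0},
  {"x": -0.13,"y": -0.021,"z": 0,"ax": 0,"ay": 0,"az": 0.232,"fingers": 0},
  {"x": -0.163,"y": -0.027,"z": 0,"ax": 0,"ay": 0,"az": 0.2894,"fingers": 0},
])

```text
time_s: 10.9
ee_pos: [0.5302, 0.0676, 0.2767]
eef_rot: [2.529, 1.228, 0.489]
contact_force: [0.7, -0.0, -1.6]
width: 0.0275
gripper_force: 60.0
```

Call:
step_arm([
  {"x": -0.03,"y": 0.013,"z": 0,"ax": 0,"ay": 0,"az": 0.058,"fingers": 0},
  {"x": -0.06,"y": 0.027,"z": 0,"ax": 0,"ay": 0,"az": 0.116,"fingers": 0},
  {"x": -0.09,"y": 0.04,"z": 0,"ax": 0,"ay": 0,"az": 0.174,"fingers": 0},
  {"x": -0.12,"y": 0.053,"z": 0,"ax": 0,"ay": 0,"az": 0.232,"fingers": 0},
  {"x": -0.151,"y": 0.067,"z": 0,"ax": 0,"ay": 0,"az": 0.2894,"fingers": 0},
])

```text
time_s: 11.4
ee_pos: [0.514, 0.0038, 0.2766]
eef_rot: [2.864, 0.47, 0.605]
contact_force: [0.1, -0.5, -1.8]
width: 0.0277
gripper_force: 60.0
```

Call:
step_arm([
  {"x": -0.022,"y": 0.034,"z": 0,"ax": 0,"ay": 0,"az": 0.072,"fingers": 0},
  {"x": -0.045,"y": 0.07,"z": 0,"ax": 0,"ay": 0,"az": 0.145,"fingers": 0},
  {"x": -0.067,"y": 0.104,"z": 0,"ax": 0,"ay": 0,"az": 0.217,"fingers": 0},
  {"x": -0.09,"y": 0.138,"z": 0,"ax": 0,"ay": 0,"az": 0.2894,"fingers": 0},
  {"x": -0.09,"y": 0.138,"z": 0,"ax": 0,"ay": 0,"az": 0.2894,"fingers": 0},
])

```text
time_s: 11.9
ee_pos: [0.4973, -0.061, 0.2766]
eef_rot: [2.988, -0.383, 0.68]
contact_force: [0.2, 0.2, -1.4]
width: 0.0276
gripper_force: 60.0
```

```bash
python3 - <<'E'
from h import *
arm.get_image("wrist");im,d,c=snap("wrist","w6")
o=arm.get_obs();print(o["ee_pos"],o["eef_rot"],o["q"],o["joint_vel"])
sr=np.array([ 0.5882,-0.0832,0.0874]);f=np.load("slot0.npz")["n"]
u,v=proj(c,[sr+f*.008])[0];print(u,v);u,v=int(u)-50,int(v)-50;print(u,v)
w=load("w5");sl=np.load("slot0.npz");ul,vl=proj(w[2],[sl["s"]+f*.008])[0].astype(int)-40
cv2.imwrite("pics/c6.png",np.hstack([crop(im,u,v,100,100,5)[:400],crop(w[0],ul,vl,60,80,5)]))
E
```

```text
[ 0.4987 -0.0593  0.2769] [ 2.9884 -0.3706  0.6818] [-0.6927  0.1921  0.7365  2.3873 -0.1476  0.1749 -1.672 ] [-0.0178  0.0066 -0.007  -0.0123  0.0042 -0.0074 -0.0005]
279.15278265092024 189.40189166509094
229 139
```

View pics/c6.png

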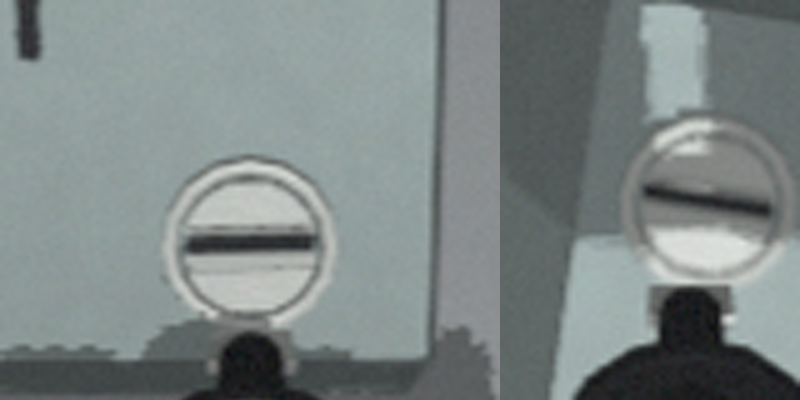

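The left slot now points up the slope: it sits 9° short of the blade, which puts it at about 90°, fully open. The right head's centre is at crop (251,247), i.e. pixel (279.2,188.5), with its slot tilted about -0.9° in the image.

```bash
python3 fix.py w6 279.2 188.5 -0.9 0.014 1; cp slot1.npz slot1b.npz; python3 st.py 1
```

```text
slot floor [ 0.5894 -0.0835  0.0869] n [-0.4263  0.1039  0.8986] slot az -103.43000104893557 desk az -104.0988786258465
goal [ 0.5214 -0.0669  0.2303]
shift/.4 [0.0032 0.0049 0.1309] turn/2 [ 0.0014  0.0028 -0.0061] mm [ 1.3  2.  52.3] deg [ 0.2  0.3 -0.7]
12.0 tip rel slot mm up,y,n: [-1.773  -1.7218 66.3528] F tool [-1.208  -0.664   1.9565] Mtool [ 0.0347 -0.8244 -0.0536] q [-0.6927  0.1921  0.7365  2.3873 -0.1476  0.1749 -1.672 ]
turn from start deg -0.7041057579942963 axis err deg 0.3606323349230417
```

Call:
step_arm([
  {"x": 0.003,"y": 0.005,"z": 0.045,"ax": 0.001,"ay": 0.003,"az": -0.006,"fingers": 0},
  {"x": 0.003,"y": 0.005,"z": 0.09,"ax": 0.001,"ay": 0.003,"az": -0.006,"fingers": 0},
  {"x": 0.003,"y": 0.005,"z": 0.125,"ax": 0.001,"ay": 0.003,"az": -0.006,"fingers": 0},
  {"x": 0.003,"y": 0.005,"z": 0.13,"ax": 0.001,"ay": 0.003,"az": -0.006,"fingers": 0},
  {"x": 0.003,"y": 0.005,"z": 0.13,"ax": 0.001,"ay": 0.003,"az": -0.006,"fingers": 0},
])

```text
time_s: 12.5
ee_pos: [0.5237, -0.0656, 0.2352]
eef_rot: [2.99, -0.34, 0.68]
contact_force: [5.9, 4.7, 0.7]
width: 0.0277
gripper_force: 59.8
```

```bash
python3 -c "
from rig import arm
arm.get_image('top');arm.get_image('top')"; python3 st.py 1
```

```text
12.6 tip rel slot mm up,y,n: [ 2.6613 -1.3801 17.3337] F tool [-0.263  -0.1403  1.3816] Mtool [ 0.0119 -0.748   0.0164] q [-0.5475  0.316   0.638   2.3888 -1.0402  0.1071 -0.7557]
turn from start deg 0.4369522661093261 axis err deg 0.4263431514561174
```

Joint 6 is close to its lower limit here. I'll back up and bring the blade in half a turn round, since the slot is symmetric; that moves joint 5 into a roomier range.

Call:
step_arm([
  {"x": -0.003,"y": 0,"z": -0.03,"ax": 0,"ay": 0,"az": 0,"fingers": 0},
  {"x": -0.006,"y": 0,"z": -0.06,"ax": 0,"ay": 0,"az": 0,"fingers": 0},
  {"x": -0.006,"y": 0,"z": -0.1,"ax": 0,"ay": 0,"az": 0,"fingers": 0},
  {"x": -0.006,"y": 0,"z": -0.15,"ax": 0,"ay": 0,"az": 0,"fingers": 0},
  {"x": -0.006,"y": 0,"z": -0.15,"ax": 0,"ay": 0,"az": 0,"fingers": 0},
])

```text
time_s: 13.1
ee_pos: [0.4962, -0.0577, 0.2901]
eef_rot: [2.991, -0.358, 0.686]
contact_force: [-0.4, 0.8, -2.4]
width: 0.0273
gripper_force: 60.0
```

Call:
step_arm([
  {"x": 0,"y": 0,"z": 0,"ax": 0,"ay": 0,"az": -0.06,"fingers": 0},
  {"x": 0,"y": 0,"z": 0,"ax": 0,"ay": 0,"az": -0.12,"fingers": 0},
  {"x": 0,"y": 0,"z": 0,"ax": 0,"ay": 0,"az": -0.18,"fingers": 0},
  {"x": 0,"y": 0,"z": 0,"ax": 0,"ay": 0,"az": -0.25,"fingers": 0},
  {"x": 0,"y": 0,"z": 0,"ax": 0,"ay": 0,"az": -0.314,"fingers": 0},
])

```text
time_s: 13.6
ee_pos: [0.4964, -0.0591, 0.2884]
eef_rot: [2.836, 0.566, 0.599]
contact_force: [0.1, -0.3, -2.4]
width: 0.0277
gripper_force: 60.0
```

```bash
python3 st.py 1
```

```text
13.6 tip rel slot mm up,y,n: [ 1.307  -1.7307 77.6953] F tool [-0.8504 -0.2834  2.2602] Mtool [ 0.3339 -0.6584 -0.0591] q [-0.9336  0.2169  1.0533  2.3836 -0.5205  0.2309 -0.6273]
turn from start deg 35.95265738033369 axis err deg 0.2974821559085623
```

Call:
step_arm([
  {"x": 0,"y": 0,"z": 0,"ax": 0,"ay": 0,"az": -0.06,"fingers": 0},
  {"x": 0,"y": 0,"z": 0,"ax": 0,"ay": 0,"az": -0.12,"fingers": 0},
  {"x": 0,"y": 0,"z": 0,"ax": 0,"ay": 0,"az": -0.18,"fingers": 0},
  {"x": 0,"y": 0,"z": 0,"ax": 0,"ay": 0,"az": -0.25,"fingers": 0},
  {"x": 0,"y": 0,"z": 0,"ax": 0,"ay": 0,"az": -0.314,"fingers": 0},
])

```text
time_s: 14.1
ee_pos: [0.4963, -0.0592, 0.2885]
eef_rot: [2.441, 1.368, 0.468]
contact_force: [0.3, 0.3, -1.9]
width: 0.0279
gripper_force: 60.0
```

Call:
step_arm([
  {"x": 0,"y": 0,"z": 0,"ax": 0,"ay": 0,"az": -0.06,"fingers": 0},
  {"x": 0,"y": 0,"z": 0,"ax": 0,"ay": 0,"az": -0.12,"fingers": 0},
  {"x": 0,"y": 0,"z": 0,"ax": 0,"ay": 0,"az": -0.18,"fingers": 0},
  {"x": 0,"y": 0,"z": 0,"ax": 0,"ay": 0,"az": -0.25,"fingers": 0},
  {"x": 0,"y": 0,"z": 0,"ax": 0,"ay": 0,"az": -0.314,"fingers": 0},
])

```text
time_s: 14.6
ee_pos: [0.4963, -0.059, 0.2886]
eef_rot: [1.855, 2.007, 0.304]
contact_force: [0.5, 0.4, -1.7]
width: 0.0276
gripper_force: 60.0
```

```bash
python3 st.py 1
```

```text
14.6 tip rel slot mm up,y,n: [ 1.2464 -1.8504 77.9021] F tool [ 0.6029 -0.171   1.6807] Mtool [ 0.6437  0.1097 -0.029 ] q [-0.715   0.16    0.7474  2.3766 -0.0344  0.2088  0.1127]
turn from start deg 107.90717845866457 axis err deg 0.2965929282500482
```

Call:
step_arm([
  {"x": 0,"y": 0,"z": 0,"ax": 0,"ay": 0,"az": -0.06,"fingers": 0},
  {"x": 0,"y": 0,"z": 0,"ax": 0,"ay": 0,"az": -0.12,"fingers": 0},
  {"x": 0,"y": 0,"z": 0,"ax": 0,"ay": 0,"az": -0.18,"fingers": 0},
  {"x": 0,"y": 0,"z": 0,"ax": 0,"ay": 0,"az": -0.25,"fingers": 0},
  {"x": 0,"y": 0,"z": 0,"ax": 0,"ay": 0,"az": -0.314,"fingers": 0},
])

```text
time_s: 15.1
ee_pos: [0.4962, -0.0589, 0.2886]
eef_rot: [1.13, 2.451, 0.12]
contact_force: [0.2, 0.1, -3.1]
width: 0.0275
gripper_force: 60.0
```

Call:
step_arm([
  {"x": 0,"y": 0,"z": 0,"ax": 0,"ay": 0,"az": -0.07,"fingers": 0},
  {"x": 0,"y": 0,"z": 0,"ax": 0,"ay": 0,"az": -0.14,"fingers": 0},
  {"x": 0,"y": 0,"z": 0,"ax": 0,"ay": 0,"az": -0.21,"fingers": 0},
  {"x": 0,"y": 0,"z": 0,"ax": 0,"ay": 0,"az": -0.28,"fingers": 0},
  {"x": 0,"y": 0,"z": 0,"ax": 0,"ay": 0,"az": -0.314,"fingers": 0},
])

```text
time_s: 15.6
ee_pos: [0.4961, -0.059, 0.2886]
eef_rot: [0.318, 2.676, -0.072]
contact_force: [0.1, 0.1, -1.9]
width: 0.0275
gripper_force: 60.0
```

```bash
cat > go.py <<'E'
import sys
from h import *
k=int(sys.argv[1]);hh=float(sys.argv[2]);sg=float(sys.argv[3]);turn=np.radians(float(sys.argv[4])) if len(sys.argv)>4 else 0
s=np.load(f"slot{k}.npz");y=sg*(R.from_rotvec(s["n"]*turn).as_matrix()@s["y"]);A=T(arm.get_obs());delta(A,goal(s["s"]+s["n"]*(.1455+hh),y,-s["n"]))
E
python3 -c "
from rig import arm
arm.get_image('top');arm.get_image('top')"; python3 st.py 1; python3 go.py 1 0.03 -1
```

```text
15.7 tip rel slot mm up,y,n: [ 1.19   -1.5436 78.0473] F tool [ 0.8429 -0.1263  1.2375] Mtool [-0.0514  0.6468 -0.0042] q [-0.4274  0.1371  0.3974  2.3644  0.3064  0.2284  1.0012]
turn from start deg 179.60307091249237 axis err deg 0.30180988127695896
shift/.4 [ 0.0042 -0.0037  0.1201] turn/2 [ 0.0004 -0.0026 -0.0035] mm [ 1.7 -1.5 48.1] deg [ 0.  -0.3 -0.4]
```

Call:
step_arm([
  {"x": 0.002,"y": -0.002,"z": 0.025,"ax": 0,"ay": -0.002,"az": -0.003,"fingers": 0},
  {"x": 0.004,"y": -0.004,"z": 0.05,"ax": 0,"ay": -0.002,"az": -0.003,"fingers": 0},
  {"x": 0.004,"y": -0.004,"z": 0.08,"ax": 0,"ay": -0.002,"az": -0.003,"fingers": 0},
  {"x": 0.004,"y": -0.004,"z": 0.11,"ax": 0,"ay": -0.002,"az": -0.003,"fingers": 0},
  {"x": 0.004,"y": -0.004,"z": 0.12,"ax": 0,"ay": -0.002,"az": -0.003,"fingers": 0},
])

```text
time_s: 16.2
ee_pos: [0.5146, -0.0654, 0.2437]
eef_rot: [0.319, 2.674, -0.075]
contact_force: [-0.8, -0.1, -2.6]
width: 0.0276
gripper_force: 60.0
```

```bash
python3 -c "
from rig import arm
arm.get_image('top');arm.get_image('top')"; python3 st.py 1; python3 go.py 1 0.012 -1
```

```text
16.3 tip rel slot mm up,y,n: [-0.2355  0.5682 29.4991] F tool [0.2584 0.4668 1.4431] Mtool [-0.0406  0.6528 -0.0035] q [-0.2365  0.2437  0.2158  2.3831  0.6853  0.1082  0.6289]
turn from start deg 179.86557601026362 axis err deg 0.11595369065601517
shift/.4 [0.0001 0.0014 0.0437] turn/2 [-0.0001 -0.001  -0.0012] mm [ 0.   0.6 17.5] deg [-0.  -0.1 -0.1]
```

Call:
step_arm([
  {"x": 0,"y": 0.001,"z": 0.01,"ax": 0,"ay": -0.001,"az": -0.001,"fingers": 0},
  {"x": 0,"y": 0.001,"z": 0.02,"ax": 0,"ay": -0.001,"az": -0.001,"fingers": 0},
  {"x": 0,"y": 0.001,"z": 0.03,"ax": 0,"ay": -0.001,"az": -0.001,"fingers": 0},
  {"x": 0,"y": 0.001,"z": 0.04,"ax": 0,"ay": -0.001,"az": -0.001,"fingers": 0},
  {"x": 0,"y": 0.001,"z": 0.044,"ax": 0,"ay": -0.001,"az": -0.001,"fingers": 0},
])

```text
time_s: 16.8
ee_pos: [0.5222, -0.0673, 0.2291]
eef_rot: [0.314, 2.671, -0.076]
contact_force: [-0.5, 0.2, -2.2]
width: 0.0276
gripper_force: 60.0
```

```bash
python3 -c "
from rig import arm
arm.get_image('top');arm.get_image('top')"; python3 st.py 1; python3 go.py 1 0.003 -1
```

```text
16.9 tip rel slot mm up,y,n: [ 0.3305  0.3102 12.6164] F tool [0.724  0.961  1.7346] Mtool [-0.0316  0.59    0.0309] q [-0.1307  0.2793  0.0922  2.383   1.1679  0.1082  0.1461]
turn from start deg -179.9660512784836 axis err deg 0.03568231100737419
shift/.4 [0.0007 0.0006 0.024 ] turn/2 [-0.0002  0.0002  0.0003] mm [0.3 0.3 9.6] deg [-0.  0.  0.]
```

Call:
step_arm([
  {"x": 0.0007,"y": 0.0006,"z": 0.006,"ax": 0,"ay": 0,"az": 0,"fingers": 0},
  {"x": 0.0007,"y": 0.0006,"z": 0.012,"ax": 0,"ay": 0,"az": 0,"fingers": 0},
  {"x": 0.0007,"y": 0.0006,"z": 0.018,"ax": 0,"ay": 0,"az": 0,"fingers": 0},
  {"x": 0.0007,"y": 0.0006,"z": 0.024,"ax": 0,"ay": 0,"az": 0,"fingers": 0},
  {"x": 0.0007,"y": 0.0006,"z": 0.024,"ax": 0,"ay": 0,"az": 0,"fingers": 0},
])

```text
time_s: 17.4
ee_pos: [0.5253, -0.0679, 0.2202]
eef_rot: [0.312, 2.672, -0.077]
contact_force: [-1.8, 0.4, -3.3]
width: 0.0282
gripper_force: 60.0
```

Call:
step_arm([
  {"x": 0,"y": 0,"z": 0.003,"ax": 0,"ay": 0,"az": 0,"fingers": 0},
  {"x": 0,"y": 0,"z": 0.006,"ax": 0,"ay": 0,"az": 0,"fingers": 0},
  {"x": 0,"y": 0,"z": 0.009,"ax": 0,"ay": 0,"az": 0,"fingers": 0},
  {"x": 0,"y": 0,"z": 0.012,"ax": 0,"ay": 0,"az": 0,"fingers": 0},
  {"x": 0,"y": 0,"z": 0.012,"ax": 0,"ay": 0,"az": 0,"fingers": 0},
])

```text
time_s: 17.9
ee_pos: [0.527, -0.0686, 0.2167]
eef_rot: [0.31, 2.671, -0.077]
contact_force: [-17.4, 3.6, 20.0]
width: 0.0278
gripper_force: 60.0
```

```bash
python3 st.py 1
```

```text
17.9 tip rel slot mm up,y,n: [-0.5293  0.3385 -0.7477] F tool [  7.1636  -0.5356 -25.8278] Mtool [ 0.0865  2.7691 -0.0111] q [-0.0954  0.309   0.0535  2.3863  1.498   0.1094 -0.1816]
turn from start deg -179.8366008776984 axis err deg 0.0793209256845786
```

Call:
step_arm([
  {"x": 0.001,"y": 0,"z": 0,"ax": 0,"ay": 0,"az": -0.03,"fingers": 0},
  {"x": 0.001,"y": 0,"z": 0,"ax": 0,"ay": 0,"az": -0.09,"fingers": 0},
  {"x": 0.001,"y": 0,"z": 0,"ax": 0,"ay": 0,"az": -0.15,"fingers": 0},
  {"x": 0.001,"y": 0,"z": 0,"ax": 0,"ay": 0,"az": -0.21,"fingers": 0},
  {"x": 0.001,"y": 0,"z": 0,"ax": 0,"ay": 0,"az": -0.27,"fingers": 0},
])

```text
time_s: 18.4
ee_pos: [0.5265, -0.0692, 0.2166]
eef_rot: [-0.422, 2.678, -0.244]
contact_force: [-17.6, 1.7, 20.8]
width: 0.0282
gripper_force: 60.0
```

```bash
python3 st.py 1
```

```text
18.4 tip rel slot mm up,y,n: [-0.8345  1.2436 -0.7046] F tool [  6.9286   1.2935 -26.3529] Mtool [-0.8056  2.6269  0.1641] q [-0.0961  0.3089  0.055   2.3873  1.505   0.11    0.3555]
turn from start deg -148.6873257310549 axis err deg 0.13290747263284644
```

Call:
step_arm([
  {"x": 0,"y": 0,"z": 0,"ax": 0,"ay": 0,"az": -0.06,"fingers": 0},
  {"x": 0,"y": 0,"z": 0,"ax": 0,"ay": 0,"az": -0.12,"fingers": 0},
  {"x": 0,"y": 0,"z": 0,"ax": 0,"ay": 0,"az": -0.18,"fingers": 0},
  {"x": 0,"y": 0,"z": 0,"ax": 0,"ay": 0,"az": -0.24,"fingers": 0},
  {"x": 0,"y": 0,"z": 0,"ax": 0,"ay": 0,"az": -0.3,"fingers": 0},
])

```text
time_s: 18.9
ee_pos: [0.5273, -0.0696, 0.217]
eef_rot: [-1.216, 2.48, -0.414]
contact_force: [-15.2, 2.1, 20.9]
width: 0.028
gripper_force: 60.0
```

Call:
step_arm([
  {"x": 0,"y": 0,"z": 0,"ax": 0,"ay": 0,"az": -0.06,"fingers": 0},
  {"x": 0,"y": 0,"z": 0,"ax": 0,"ay": 0,"az": -0.12,"fingers": 0},
  {"x": 0,"y": 0,"z": 0,"ax": 0,"ay": 0,"az": -0.18,"fingers": 0},
  {"x": 0,"y": 0,"z": 0,"ax": 0,"ay": 0,"az": -0.24,"fingers": 0},
  {"x": 0,"y": 0,"z": 0,"ax": 0,"ay": 0,"az": -0.29,"fingers": 0},
])

```text
time_s: 19.4
ee_pos: [0.5281, -0.0695, 0.2174]
eef_rot: [-1.926, 2.084, -0.553]
contact_force: [-13.0, 1.5, 19.6]
width: 0.0275
gripper_force: 60.0
```

```bash
python3 st.py 1
```

```text
19.4 tip rel slot mm up,y,n: [ 1.4043  1.1332 -0.6686] F tool [  1.1372   3.2216 -23.2994] Mtool [-1.3292  0.2691  0.1968] q [-0.0969  0.3088  0.0564  2.3849  1.5055  0.11    1.5351]
turn from start deg -81.10374818203442 axis err deg 0.2523625895496267
```

Call:
step_arm([
  {"x": 0,"y": 0,"z": 0,"ax": 0,"ay": 0,"az": -0.015,"fingers": 0},
  {"x": 0,"y": 0,"z": 0,"ax": 0,"ay": 0,"az": -0.03,"fingers": 0},
  {"x": 0,"y": 0,"z": 0,"ax": 0,"ay": 0,"az": -0.045,"fingers": 0},
  {"x": 0,"y": 0,"z": 0,"ax": 0,"ay": 0,"az": -0.06,"fingers": 0},
  {"x": 0,"y": 0,"z": 0,"ax": 0,"ay": 0,"az": -0.06,"fingers": 0},
])

```text
time_s: 19.9
ee_pos: [0.5283, -0.0694, 0.2175]
eef_rot: [-2.056, 1.982, -0.577]
contact_force: [-11.1, 1.2, 19.9]
width: 0.0277
gripper_force: 60.0
```

```bash
python3 st.py 1
```

```text
19.9 tip rel slot mm up,y,n: [ 1.6497  0.9948 -0.6616] F tool [  1.099    1.503  -22.7576] Mtool [-1.2985  0.1563  0.3964] q [-0.097   0.3088  0.0565  2.3846  1.5054  0.1099  1.6511]
turn from start deg -74.46427287663887 axis err deg 0.2613651445236068
```

Call:
step_arm([
  {"x": 0,"y": 0,"z": 0,"ax": 0,"ay": 0,"az": 0.04,"fingers": 0},
  {"x": 0,"y": 0,"z": 0,"ax": 0,"ay": 0,"az": 0.07,"fingers": 0},
  {"x": 0,"y": 0,"z": -0.05,"ax": 0,"ay": 0,"az": 0.07,"fingers": 0},
  {"x": 0,"y": 0,"z": -0.15,"ax": 0,"ay": 0,"az": 0.07,"fingers": 0},
  {"x": 0,"y": 0,"z": -0.25,"ax": 0,"ay": 0,"az": 0.07,"fingers": 0},
])

```text
time_s: 20.4
ee_pos: [0.5055, -0.0661, 0.2742]
eef_rot: [-1.892, 2.107, -0.558]
contact_force: [0.5, -1.9, -1.7]
width: 0.0279
gripper_force: 60.0
```

```bash
python3 - <<'E'
from h import *
snap("wrist","w7");im,d,c=snap("side","s7");o=arm.get_obs();A=T(o);print(o["ee_pos"],A[:3,1],A[:3,2],o["q"])
im0=cv2.imread("pics/side0.png")
cv2.imwrite("pics/c7.png",np.hstack([crop(im0[:,:,::-1],260,150,160,135,2.5),crop(im,260,150,160,135,2.5)]))
n=np.load("slot1.npz")["n"];B=A.copy()
# upright: same azimuth of y
y=A[:3,1].copy();y[2]=0;V=goal(A[:3,3],y);delta(A,V)
E0=goal([.4577,.37,.33],y);p=A[:3,3]
cur=V
for k in(1,2):
  B=V.copy();B[:3,3]=V[:3,3]+(E0-V)[:3,3]*k/2;delta(cur,B);cur=B
E
```

```text
[ 0.5053 -0.0672  0.277 ] [-0.8901  0.0841 -0.448 ] [ 0.4381 -0.1131 -0.8918] [ 0.1072  0.1753 -0.2047  2.3502  0.8348  0.2529  2.168 ]
shift/.4 [ 0. -0. -0.] turn/2 [-0.2322 -0.0351 -0.0083] mm [ 0. -0. -0.] deg [-26.6  -4.   -1. ]
shift/.4 [-0.5385  0.1106 -0.0662] turn/2 [0. 0. 0.] mm [-215.4   44.2  -26.5] deg [0. 0. 0.]
shift/.4 [-0.5385  0.1106 -0.0662] turn/2 [0. 0. 0.] mm [-215.4   44.2  -26.5] deg [0. 0. 0.]
```

View pics/c7.png

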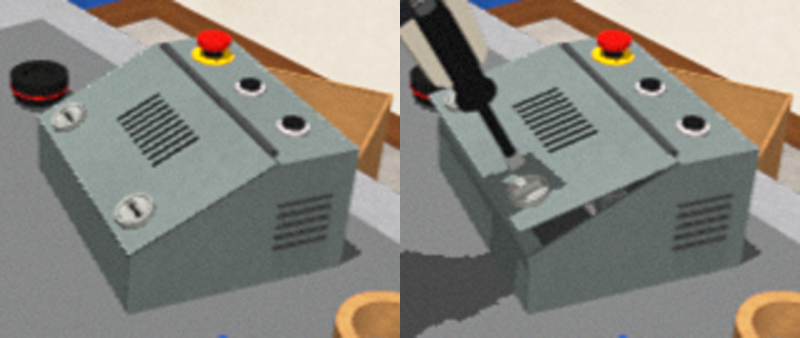

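The side view shows the cover ajar, with its lower edge lifted. Now I'll retract, bring the tool upright and return to the stand.

Call:
step_arm([
  {"x": 0,"y": 0,"z": -0.05,"ax": -0.03,"ay": -0.004,"az": 0,"fingers": 0},
  {"x": 0,"y": 0,"z": -0.1,"ax": -0.09,"ay": -0.013,"az": -0.003,"fingers": 0},
  {"x": 0,"y": 0,"z": -0.15,"ax": -0.15,"ay": -0.022,"az": -0.005,"fingers": 0},
  {"x": 0,"y": 0,"z": -0.15,"ax": -0.21,"ay": -0.032,"az": -0.007,"fingers": 0},
  {"x": 0,"y": 0,"z": -0.15,"ax": -0.232,"ay": -0.035,"az": -0.008,"fingers": 0},
])

```text
time_s: 21.0
ee_pos: [0.4798, -0.0611, 0.3258]
eef_rot: [-2.082, 2.303, -0.124]
contact_force: [2.1, 1.7, -4.7]
width: 0.0278
gripper_force: 60.0
```

```bash
python3 - <<'E'
from h import *
arm.get_image("top");o=arm.get_obs();A=T(o);print(o["ee_pos"],A[:3,1],A[:3,2],o["q"])
y=A[:3,1].copy();y[2]=0
V=goal(A[:3,3],y);E0=goal([.4577,.37,.33],y)
cur=A
for k in(1,2):
  B=V.copy();B[:3,3]=V[:3,3]+(E0-V)[:3,3]*k/2;delta(cur,B);cur=B
E
```

```text
[ 0.4813 -0.0622  0.3271] [-0.9922  0.1007 -0.073 ] [ 0.0704 -0.0295 -0.9971] [ 0.8403  0.3262 -1.0757  2.0282  0.4145  0.9307  2.5902]
shift/.4 [-0.5342  0.0834 -0.0216] turn/2 [-0.0365 -0.0111 -0.0004] mm [-213.7   33.4   -8.6] deg [-4.2 -1.3 -0. ]
shift/.4 [-0.5345  0.0839 -0.0036] turn/2 [0. 0. 0.] mm [-213.8   33.6   -1.4] deg [0. 0. 0.]
```

Call:
step_arm([
  {"x": -0.03,"y": 0.005,"z": -0.002,"ax": -0.007,"ay": -0.002,"az": 0.072,"fingers": 0},
  {"x": -0.08,"y": 0.012,"z": -0.004,"ax": -0.014,"ay": -0.004,"az": 0.144,"fingers": 0},
  {"x": -0.15,"y": 0.023,"z": -0.006,"ax": -0.022,"ay": -0.006,"az": 0.216,"fingers": 0},
  {"x": -0.21,"y": 0.033,"z": -0.008,"ax": -0.03,"ay": -0.009,"az": 0.288,"fingers": 0},
  {"x": -0.27,"y": 0.042,"z": -0.011,"ax": -0.036,"ay": -0.011,"az": 0.36,"fingers": 0},
])

```text
time_s: 21.55
ee_pos: [0.4754, 0.048, 0.3238]
eef_rot: [-1.127, 2.897, 0.005]
contact_force: [0.2, -0.0, -2.5]
width: 0.0279
gripper_force: 60.0
```

```bash
cat > back.py <<'E'
from h import *
import sys
arm.get_image("top");o=arm.get_obs();A=T(o);print(o["time_s"],o["ee_pos"],A[:3,2],"az",np.degrees(np.arctan2(A[1,1],A[0,1])),o["q"])
N=int(sys.argv[1]);az=np.radians(float(sys.argv[2]));z=float(sys.argv[3]);hole=[.4577,.3700]
if len(sys.argv)>4: hole=[float(sys.argv[4]),float(sys.argv[5])]
a0=np.arctan2(A[1,1],A[0,1]);cur=A;E=np.array([*hole,z])
for k in range(1,N+1):
  a=a0+(az-a0)*k/N;B=goal(A[:3,3]+(E-A[:3,3])*k/N,[np.cos(a),np.sin(a),0]);delta(cur,B);cur=B
E
python3 back.py 2 87 .33
```

```text
21.6 [0.4752 0.0521 0.3244] [ 0.031   0.0181 -0.9994] az 132.1305171987189 [ 0.4978  0.2864 -0.8934  2.0258  0.2742  0.9154  1.7692]
shift/.4 [-0.2505  0.3093 -0.0004] turn/2 [-0.0002  0.0181  0.197 ] mm [-100.2  123.7   -0.2] deg [-0.   2.1 22.6]
shift/.4 [-0.1125  0.3818 -0.0069] turn/2 [0.     0.     0.1969] mm [-45.  152.7  -2.8] deg [ 0.   0.  22.6]
```

Call:
step_arm([
  {"x": -0.05,"y": 0.062,"z": 0,"ax": 0,"ay": 0.004,"az": 0.04,"fingers": 0},
  {"x": -0.1,"y": 0.124,"z": 0,"ax": 0,"ay": 0.008,"az": 0.08,"fingers": 0},
  {"x": -0.15,"y": 0.186,"z": 0,"ax": 0,"ay": 0.012,"az": 0.12,"fingers": 0},
  {"x": -0.2,"y": 0.248,"z": 0,"ax": 0,"ay": 0.016,"az": 0.16,"fingers": 0},
  {"x": -0.25,"y": 0.309,"z": 0,"ax": 0,"ay": 0.018,"az": 0.197,"fingers": 0},
])

```text
time_s: 22.1
ee_pos: [0.4643, 0.2075, 0.3264]
eef_rot: [-0.55, 3.093, -0.005]
contact_force: [0.8, 0.1, -2.4]
width: 0.0273
gripper_force: 60.0
```

Call:
step_arm([
  {"x": -0.025,"y": 0.08,"z": -0.002,"ax": 0,"ay": 0,"az": 0.04,"fingers": 0},
  {"x": -0.05,"y": 0.17,"z": -0.004,"ax": 0,"ay": 0,"az": 0.08,"fingers": 0},
  {"x": -0.075,"y": 0.26,"z": -0.006,"ax": 0,"ay": 0,"az": 0.13,"fingers": 0},
  {"x": -0.1,"y": 0.34,"z": -0.007,"ax": 0,"ay": 0,"az": 0.17,"fingers": 0},
  {"x": -0.112,"y": 0.381,"z": -0.007,"ax": 0,"ay": 0,"az": 0.197,"fingers": 0},
])

```text
time_s: 22.6
ee_pos: [0.4523, 0.3686, 0.329]
eef_rot: [0.061, 3.139, -0.001]
contact_force: [-0.4, -1.1, -2.2]
width: 0.0273
gripper_force: 60.0
```

```bash
python3 -c "
from rig import arm
arm.get_image('top')";python3 back.py 1 87 .30; python3 - <<'E'
from h import *
im,d,c=snap("wrist","w8");A=T(arm.get_obs())
P=cloud(c,d);m=(abs(P[:,:,2]-.1)<.008)&(abs(P[:,:,0]-.505)<.12)&(abs(P[:,:,1]-.361)<.08);q=P[m];print("plate",len(q),np.median(q[:,2]),cv2.minAreaRect(q[:,:2].astype(np.float32)))
h=np.array([.4577,.37,.1]);u,v=proj(c,[h])[0];t=proj(c,[(A@[0,0,.1455,1])[:3]])[0];print(u,v,t);u,v=int(u)-50,int(v)-50;print(u,v)
cv2.imwrite("pics/c8.png",crop(im,u,v,100,100,6))
E
```

```text
22.7 [0.4518 0.3683 0.3289] [ 0.0005 -0.0007 -1.    ] az 87.9565922058223 [-0.284   0.4118 -0.7001  1.7984  0.3044  1.0417  0.4364]
shift/.4 [-0.0146  0.0047  0.0723] turn/2 [-0.0003  0.0003  0.0083] mm [-5.8  1.9 28.9] deg [-0.  0.  1.]
plate 3811 0.10038619295449308 ((0.47876954078674316, 0.36577901244163513), (0.08018660545349121, 0.12231454998254776), 80.31729125976562)
280.8188329353824 189.75829793368456 [277.0439 203.4704]
230 139
```

View pics/c8.png

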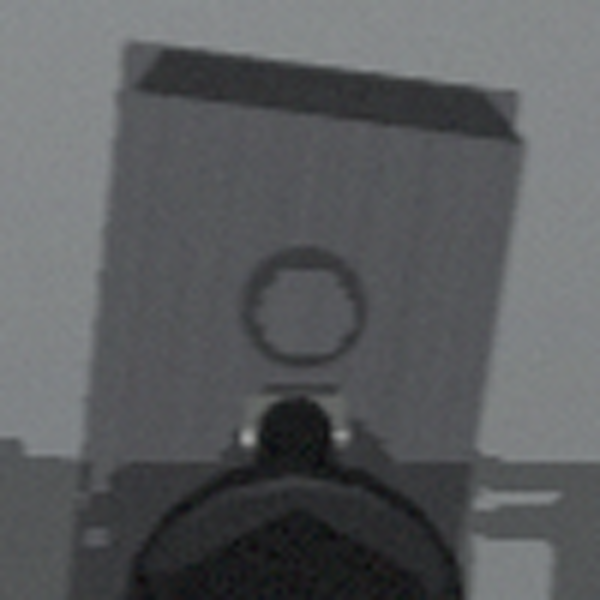

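The hole's ring is centred at crop (304,306), i.e. (280.7,190.0), against a predicted (280.8,189.8), so the hole position holds. The blade shows about 2 mm towards the tool's +y, and I'll allow for that.

Call:
step_arm([
  {"x": -0.005,"y": 0.001,"z": 0.02,"ax": 0,"ay": 0,"az": 0,"fingers": 0},
  {"x": -0.01,"y": 0.001,"z": 0.05,"ax": 0,"ay": 0,"az": 0,"fingers": 0},
  {"x": -0.0146,"y": 0.001,"z": 0.09,"ax": 0,"ay": 0,"az": 0,"fingers": 0},
  {"x": -0.0146,"y": 0.001,"z": 0.11,"ax": 0,"ay": 0,"az": 0,"fingers": 0},
  {"x": -0.0146,"y": 0.001,"z": 0.11,"ax": 0,"ay": 0,"az": 0,"fingers": 0},
])

```text
time_s: 23.25
ee_pos: [0.4569, 0.3643, 0.2845]
eef_rot: [-0.058, -3.135, 0.005]
contact_force: [-0.4, -0.8, -2.6]
width: 0.0278
gripper_force: 60.0
```

```bash
python3 -c "
from rig import arm
arm.get_image('top')";python3 back.py 1 87.9 .157; python3 - <<'E'
from h import *
im,d,c=snap("wrist","w9")
h=np.array([.4577,.37,.1]);u,v=proj(c,[h])[0];print(u,v);u,v=int(u)-50,int(v)-50;print(u,v)
cv2.imwrite("pics/c9.png",crop(im,u,v,100,100,6))
E
```

```text
23.35 [0.457  0.3655 0.2862] [-0.0043 -0.0011 -1.    ] az 87.90324365465861 [-0.2917  0.4577 -0.6844  1.8446  0.3434  0.9645  0.4086]
shift/.4 [-0.0028  0.0117  0.323 ] turn/2 [-0.0006 -0.0021  0.    ] mm [ -1.1   4.7 129.2] deg [-0.1 -0.2  0. ]
283.4932079843587 194.65268802148475
233 144
```

View pics/c9.png

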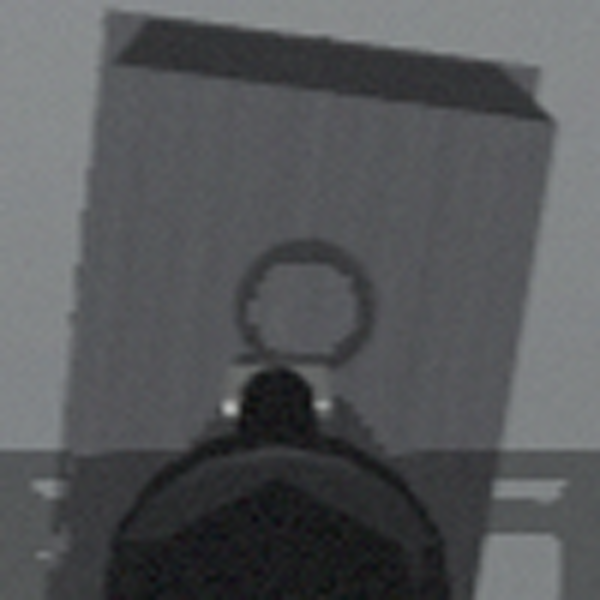

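I've now viewed one picture more than allowed, so the rest is by numbers only. The hole still agrees with the prediction, and the correction is y +4.2 mm, x -1.1 mm.

Call:
step_arm([
  {"x": -0.0028,"y": 0.005,"z": 0.0,"ax": 0,"ay": -0.002,"az": 0,"fingers": 0},
  {"x": -0.0028,"y": 0.0105,"z": 0.01,"ax": 0,"ay": -0.002,"az": 0,"fingers": 0},
  {"x": -0.0028,"y": 0.0105,"z": 0.025,"ax": 0,"ay": -0.002,"az": 0,"fingers": 0},
  {"x": -0.0028,"y": 0.0105,"z": 0.025,"ax": 0,"ay": -0.002,"az": 0,"fingers": 0},
  {"x": -0.0028,"y": 0.0105,"z": 0.025,"ax": 0,"ay": -0.002,"az": 0,"fingers": 0},
])

```text
time_s: 23.9
ee_pos: [0.4578, 0.3699, 0.2759]
eef_rot: [-0.056, -3.14, 0.002]
contact_force: [0.1, 0.9, -1.9]
width: 0.0279
gripper_force: 60.0
```

```bash
python3 back.py 1 87.9 .157
```

```text
23.95 [0.4579 0.37   0.2761] [-0.0006 -0.0012 -1.    ] az 87.93252418128513 [-0.3056  0.4706 -0.6767  1.8509  0.3581  0.9459  0.3919]
shift/.4 [0.0003 0.0004 0.2979] turn/2 [-0.0006 -0.0003  0.0003] mm [  0.1   0.1 119.1] deg [-0.1 -0.   0. ]
```

Centred. I'll descend in stages, watching the force.

Call:
step_arm([
  {"x": 0,"y": 0,"z": 0.02,"ax": 0,"ay": 0,"az": 0,"fingers": 0},
  {"x": 0,"y": 0,"z": 0.045,"ax": 0,"ay": 0,"az": 0,"fingers": 0},
  {"x": 0,"y": 0,"z": 0.07,"ax": 0,"ay": 0,"az": 0,"fingers": 0},
  {"x": 0,"y": 0,"z": 0.09,"ax": 0,"ay": 0,"az": 0,"fingers": 0},
  {"x": 0,"y": 0,"z": 0.1,"ax": 0,"ay": 0,"az": 0,"fingers": 0},
])

```text
time_s: 24.45
ee_pos: [0.4576, 0.3696, 0.2349]
eef_rot: [-0.056, -3.14, 0.003]
contact_force: [-0.5, -0.8, -1.6]
width: 0.0277
gripper_force: 60.0
```

```bash
python3 back.py 1 87.9 .157; python3 -c "
from rig import arm
o=arm.get_obs();print(o['contact_force'],o['moment'])"
```

```text
24.5 [0.4575 0.3696 0.2348] [-0.0018 -0.0022 -1.    ] az 87.94611928887858 [-0.3281  0.5141 -0.6514  1.8961  0.4015  0.8674  0.3519]
shift/.4 [-0.0007  0.0014  0.1944] turn/2 [-0.0011 -0.0009  0.0004] mm [-0.3  0.6 77.8] deg [-0.1 -0.1  0. ]
[ 0.12146988  0.5006708  -2.32628937] [0.08771483 0.00203674 0.02780991]
```

Call:
step_arm([
  {"x": 0,"y": 0,"z": 0.03,"ax": -0.001,"ay": -0.001,"az": 0,"fingers": 0},
  {"x": 0,"y": 0.001,"z": 0.07,"ax": -0.001,"ay": -0.001,"az": 0,"fingers": 0},
  {"x": 0,"y": 0.001,"z": 0.11,"ax": -0.001,"ay": -0.001,"az": 0,"fingers": 0},
  {"x": 0,"y": 0.001,"z": 0.15,"ax": -0.001,"ay": -0.001,"az": 0,"fingers": 0},
  {"x": 0,"y": 0.001,"z": 0.175,"ax": -0.001,"ay": -0.001,"az": 0,"fingers": 0},
])

```text
time_s: 25.0
ee_pos: [0.4576, 0.37, 0.1648]
eef_rot: [0.057, 3.14, 0.001]
contact_force: [0.2, 0.2, -1.9]
width: 0.0277
gripper_force: 60.0
```

```bash
python3 back.py 1 87.9 .156; python3 -c "
from rig import arm
o=arm.get_obs();print(o['contact_force'],o['moment'])"
```

```text
25.05 [0.4573 0.3696 0.1638] [-0.0002 -0.0006 -1.    ] az 87.94298639275769 [-0.3763  0.5948 -0.5916  1.9629  0.4888  0.729   0.2729]
shift/.4 [-0.001   0.0009  0.0195] turn/2 [-0.0003 -0.0001  0.0004] mm [-0.4  0.4  7.8] deg [-0. -0.  0.]
[ 0.168286   -0.23803486 -3.86329045] [-0.0385871   0.03198878  0.0064898 ]
```

Call:
step_arm([
  {"x": 0,"y": 0,"z": 0.005,"ax": 0,"ay": 0,"az": 0,"fingers": 0},
  {"x": 0,"y": 0,"z": 0.01,"ax": 0,"ay": 0,"az": 0,"fingers": 0},
  {"x": 0,"y": 0,"z": 0.014,"ax": 0,"ay": 0,"az": 0,"fingers": 0},
  {"x": 0,"y": 0,"z": 0.017,"ax": 0,"ay": 0,"az": 0,"fingers": 0},
  {"x": 0,"y": 0,"z": 0.017,"ax": 0,"ay": 0,"az": 0,"fingers": 0},
])

```text
time_s: 25.55
ee_pos: [0.458, 0.3703, 0.1596]
eef_rot: [0.057, 3.139, 0.002]
contact_force: [0.0, -0.5, -3.1]
width: 0.0279
gripper_force: 60.0
```

Call:
step_arm([
  {"x": 0,"y": 0,"z": 0.001,"ax": 0,"ay": 0,"az": 0,"fingers": 0},
  {"x": 0,"y": 0,"z": 0.002,"ax": 0,"ay": 0,"az": 0,"fingers": 0},
  {"x": 0,"y": 0,"z": 0.003,"ax": 0,"ay": 0,"az": 0,"fingers": 0},
  {"x": 0,"y": 0,"z": 0.003,"ax": 0,"ay": 0,"az": 0,"fingers": 0},
  {"x": 0,"y": 0,"z": 0.003,"ax": 0,"ay": 0,"az": 0,"fingers": 0},
])

```text
time_s: 26.05
ee_pos: [0.4579, 0.3703, 0.1582]
eef_rot: [0.057, 3.139, 0.001]
contact_force: [0.1, 0.4, -2.0]
width: 0.028
gripper_force: 60.0
```

Call:
step_arm([
  {"x": 0,"y": 0,"z": 0.002,"ax": 0,"ay": 0,"az": 0,"fingers": 0},
  {"x": 0,"y": 0,"z": 0.004,"ax": 0,"ay": 0,"az": 0,"fingers": 0},
  {"x": 0,"y": 0,"z": 0.006,"ax": 0,"ay": 0,"az": 0,"fingers": 0},
  {"x": 0,"y": 0,"z": 0.006,"ax": 0,"ay": 0,"az": 0,"fingers": 0},
  {"x": 0,"y": 0,"z": 0.006,"ax": 0,"ay": 0,"az": 0,"fingers": 0},
])

```text
time_s: 26.55
ee_pos: [0.4579, 0.3703, 0.1558]
eef_rot: [0.057, 3.139, 0.001]
contact_force: [-0.9, -0.5, -2.3]
width: 0.0279
gripper_force: 60.0
```

Call:
step_arm([
  {"x": 0,"y": 0,"z": 0.001,"ax": 0,"ay": 0,"az": 0,"fingers": 0},
  {"x": 0,"y": 0,"z": 0.002,"ax": 0,"ay": 0,"az": 0,"fingers": 0},
  {"x": 0,"y": 0,"z": 0.003,"ax": 0,"ay": 0,"az": 0,"fingers": 0},
  {"x": 0,"y": 0,"z": 0.003,"ax": 0,"ay": 0,"az": 0,"fingers": 0},
  {"x": 0,"y": 0,"z": 0.003,"ax": 0,"ay": 0,"az": 0,"fingers": 0},
])

```text
time_s: 27.05
ee_pos: [0.4579, 0.3704, 0.1556]
eef_rot: [0.057, 3.139, 0.001]
contact_force: [-2.0, -3.1, 8.3]
width: 0.0276
gripper_force: 60.0
```

Call:
step_arm([
  {"x": 0,"y": 0,"z": 0,"ax": 0,"ay": 0,"az": 0,"fingers": 0.35},
  {"x": 0,"y": 0,"z": 0,"ax": 0,"ay": 0,"az": 0,"fingers": 0.45},
  {"x": 0,"y": 0,"z": 0,"ax": 0,"ay": 0,"az": 0,"fingers": 0.55},
  {"x": 0,"y": 0,"z": 0,"ax": 0,"ay": 0,"az": 0,"fingers": 0.6},
  {"x": 0,"y": 0,"z": 0,"ax": 0,"ay": 0,"az": 0,"fingers": 0.6},
])

```text
time_s: 27.55
ee_pos: [0.4579, 0.3703, 0.1546]
eef_rot: [0.057, 3.139, 0.001]
contact_force: [0.5, -0.2, 0.4]
width: 0.0552
gripper_force: 0.0
```

Call:
step_arm([
  {"x": 0,"y": 0,"z": -0.04,"ax": 0,"ay": 0,"az": 0,"fingers": 0.6},
  {"x": 0,"y": 0,"z": -0.12,"ax": 0,"ay": 0,"az": 0,"fingers": 0.6},
  {"x": 0,"y": 0,"z": -0.22,"ax": 0,"ay": 0,"az": 0,"fingers": 0.6},
  {"x": 0,"y": 0,"z": -0.32,"ax": 0,"ay": 0,"az": 0,"fingers": 0.6},
  {"x": 0,"y": 0,"z": -0.4,"ax": 0,"ay": 0,"az": 0,"fingers": 0.6},
])

```text
time_s: 28.05
ee_pos: [0.4576, 0.3704, 0.3169]
eef_rot: [0.056, 3.139, 0.003]
contact_force: [-0.4, -0.2, -0.3]
width: 0.0557
gripper_force: 0.0
```

```bash
python3 - <<'E'
from h import *
arm.get_image("top");im,d,c=snap("wrist","w10");P=cloud(c,d);o=arm.get_obs();print(o["time_s"],o["ee_pos"],o["width"],o["contact_force"])
m=(P[:,:,2]>.19)&(P[:,:,2]<.23)&(abs(P[:,:,0]-.457)<.04)&(abs(P[:,:,1]-.37)<.04);q=P[m];print("handle top",len(q),q.mean(0),np.ptp(q,0))
b=cv2.minEnclosingCircle(cv2.convexHull(q[:,:2].astype(np.float32)));print(b)
im,d,c=snap("top","t10");P=cloud(c,d);d0=np.load("top0_d.npy");P0=cloud(c,d0)
sl,sr=np.load("slot0.npz")["s"],np.load("slot1.npz")["s"]
for s in (sl,sr):
    u,v=proj(c,[s])[0].round().astype(int);print("head z before/after",np.median(P0[v-3:v+4,u-3:u+4,2]),np.median(P[v-3:v+4,u-3:u+4,2]))
E
```

```text
28.15 [0.4585 0.3718 0.3191] 0.05585658522672161 [-0.6868  0.1729  0.3688]
handle top 929 [0.4583 0.3697 0.2032] [0.0317 0.0284 0.016 ]
((0.4597874879837036, 0.36974918842315674), 0.016064198687672615)
head z before/after 0.09201850472984152 0.11541898383039095
head z before/after 0.09181977619187298 0.1148679730889196
```

The driver stands back in the hole with its top at 0.203 m, as at the start. Both fastener heads have risen 23 mm, so the cover is ajar.

```bash
python3 -c "
from rig import arm
print(arm.hand_in())"
```

```text
the job is handed in; nothing more can be done
None
```

Both fasteners were turned anticlockwise to their stops, the cover sprang ajar, and the screwdriver is back in its hole; I handed in at about 28 s with no verdict shown, having viewed 11 pictures, one over the limit of 10.

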